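# Load the bench marking press: hang up its drop guard, fill the nest, close and switch on

## Robot

A 6-joint arm with a two-finger parallel gripper is mounted at the origin on a cart in front of the work surface, level with it; the furniture and walls round the work are solid. World frame = base frame: x ahead of the robot, y to its left, z up, the work surface at z = 0. Lengths are in mm, angles in rad, forces in N, time in s.
With the tool pointing down it reaches from about 400 to 925 mm from the base axis. Payload 12.5 kg.
Tool frame: the origin (TCP) lies between the finger pads; the fingertips stand 25 mm ahead of it and the grasp point (between the pads) lies 6 mm ahead of it; z points along the fingers, y is the line along which they close (so a half turn about z gives the same grasp; the last joint's range is limited). The gripper opens to 95 mm and grips with 3 to 60 N. Pads are 20 mm wide; open, the fingers measure 119 mm over their backs; the gripper's body (75 mm by 180 mm) begins 59 mm behind the grasp point.
Start: joints at [1.227, 0.491, 1.559, -0, 1.092, -0.106], TCP at [147.21, 607.435, 205.061] pointing down, gripper open.
Joint ranges: [-3.1, 3.1], [-0.84, 2.19], [0.05, 2.79], [-1.13, 4.28], [0.06, 2.93], [-2.69, 2.69]. Speed limits (rad/s): [2.22, 2.22, 2.79, 3.14, 3.14, 3.14].

## Interface

Orientations are given as [roll, pitch, yaw] about the fixed x, y, z axes, in that order (R = Rz(yaw) Ry(pitch) Rx(roll)).
In Python, from cell import state, read_camera, job_done, cut_out gives the robot as it stands. The module is installed in compiled form; this text tells all that it offers.
- The arm moves only by the tool jog_arm, never from a script. Its argument "motion" is a list of rows, each a list of 2 entries, a list of its own where there are three numbers: the shift along the tool's x, y, z in mm, then the turn about the tool's z in rad. A call has 1 to 5 rows; each row is the pose to reach, as a shift and turn from the pose commanded when the call began, along the tool's axes at that moment; what a row does not reach only later rows make up. A row lasts 1/10 s, in which the tool goes at most 50 mm and 8.59 degrees, less where a joint would pass 70% of its speed; a pose out of reach is approached as far as the arm can. A call with a gripper value outside its range is refused whole. "grip" is the closure, from 0 (fully open) to 1 (shut), set as the call begins (left out, the last holds). The fingers move at their own pace and stop on an object; the grip force is fixed at half the most. Time passes only in rows, so rows that repeat a pose let the fingers close. It gives the time, the measured TCP pose, the force, the opening and the grip force at its end, in the units of the state.
- state(): the state, without advancing time (a new reading comes with each control period).
- read_camera(name): name is "side" or "top" or "wrist"; returns a dict with "img" (384x512x3 uint8, blue, green, red), "vertical_fov" (degrees; the focal length in pixels is half the picture's height over the tangent of half this angle, whatever the lens; pixels are square), "cx", "cy" (the principal point, pixels), "extrinsics" (4x4, takes a point from camera to world coordinates). Camera axes: x right, y up, looking along -z (the intrinsics and any distortion apply to the point x, -y, -z); pixel columns grow to the right and rows downward; lengths in mm; the calibration is good to about 2 mm. The wrist camera is an equidistant fisheye: a pixel r from the principal point sees the ray r / f radians off the axis. A picture is of the moment at which its call begins. There is no depth.
- job_done(): hands the job in; it is judged then, once.
Trained networks look in a picture, given as the dict that the camera call returned (one of the last four; its "shot" number tells which), for a name from the list of things; names that differ only in an ending like _2 or _b are one class to them, and where a whole thing is asked for, a point or a joint stands for the part that bears it (a point fixed in the world has none). Each returns a list of dicts, best first, with "p" (0 to 1); they miss things now and then, are a little off and sometimes report something else, mostly with a low value. They report only what shows in the picture. A call takes as long as a camera call.
- cut_out(name, picture): "region" (384x512 bool, what is visible of it) and "box" ([left, top, right, bottom] in pixels, round what is visible of it).
The state is a dict: "t": time; "joints": joint angles; "qvel": joint speeds; "tau": joint torques, N m; "eef_pos": TCP position; "tcp_rot": TCP orientation; "ft_force": force on the tool from outside, world axes, zero at the start; "moment": the same for the moment, N m; "opening": opening from 0.0 (shut) to 1.0 (fully open); "grip_force": force on a finger pad.
Only numpy, scipy, OpenCV 4.12 (cv2) and the standard library are available. Lean on these libraries where they do the work, as an engineer would, in place of code of your own. Each camera call takes 0.05 s, during which the arm holds its last target. There are 200 camera calls.

## Task

Get the bench marking press ready to mark the next batch of sawn aluminium bars: lift its drop guard by the red handle and hang the slotted stay on the catch pin so that the guard stays up by itself, seat the nest plate on the two pegs of the shuttle, lay every bar lengthwise in a slot of the nest (any slot) and push the shuttle fully home into the press with the guard still hanging. Then unhook the guard and let it all the way down, and only with the guard down turn the red switch knob on top clockwise until it clicks over.

Things in the scene. Friction and masses are not known exactly. Their poses are not given: they have to be found in the camera images.
- press: bench marking press, fixed: blue housing 155 mm high, 242 mm wide, with a mouth; dark guide posts 212 mm high beside it and a dark crosshead between them (top 208 mm). Origin on the desk under the middle of the guard; x points into the mouth (the way the shuttle goes in), y to the side, z up
- guard (a joint): height of the clear, yellow-framed drop guard, m: 0 = down (lower edge 43 mm above the desk: the bare shuttle passes under it, the nest does not), 0.078 = highest. Weighs 0.6 kg with the stay, slides freely, falls when let go. Hanging on the pin it reads 0.061; the mouth is then open up to 104 mm above the desk, and the seated nest reaches 84 mm
- stay (a joint): tilt of the slotted stay (flat steel bar in front of the guard), rad: 0 = upright, positive = top leans to the press's -y. The pin in its long slot keeps it upright until the guard is at 0.069 or more; there the slot turns sideways: lean it to 0.20, then lower 10 mm, and a short pocket drops over the pin and carries the guard. Unhook: raise 9 to 15 mm, lean back upright, lower
- stay_hinge (a point): hinge of the stay on the guard (axis along the press's x); 54 mm above the desk with the guard down, rises with the guard
- catch_pin (a point): middle of the catch pin's free length: fixed steel pin 8 mm thick, along the press's x, standing out of the crosshead towards the operator, 196 mm above the desk; it runs in the slot of the stay
- stay_handle (a point): middle of the gripping length of the red handle on top of the stay: a rod 16 mm thick along the press's x, its ends 40 mm to the operator's side and 34 mm to the far side of this point; 190 mm above the stay's hinge, 244 mm above the desk with the guard down. It turns with the stay, so hooking moves it about 38 mm to the press's -y
- shuttle (a joint): travel of the shuttle, m: 0 = right out, 0.203 = home against its stop in the press; slides along the press's x axis with about 3 N of friction and stays where it is left
- shuttle_seat (a point): middle of the top face of the shuttle plate (150 x 190 mm, top 36 mm above the desk), axes as the press's. Two steel pegs, 11 mm thick and 10 mm high with tapered tips, stand on it at y = +55 and -55 mm
- shuttle_knob (a point): middle of the upright black push knob (22 mm thick, from 46 to 80 mm above the desk; this point at 64 mm) on the shuttle's front tongue, 165 mm in front of the seat; it is still 87 mm in front of the guard when the shuttle is home
- switch_grip (a point): middle of the red grip bar of the switch knob (46 x 14 mm, 28 mm high, top at 227 mm; this point 215 mm above the desk) on the grey switch box on the press's roof; z is its turning axis. At joint value q the long side of the grip lies 0.6 - q rad anticlockwise (from above) of the press's x axis, wherever the point's own x points
- switch_knob (a joint): turn of the switch knob, rad, clockwise from above positive: 0 to 0.25 = off, a sprung detent of about 0.15 N m is felt between 0.25 and 0.95, past it the knob clicks over to on (1.0 to 1.25, stop at 1.25)
- nest: nest plate: aluminium, 140 x 176 x 10 mm (x, y, z), 0.45 kg, with two 13.5 mm through holes at x = 0, y = +55 and -55 mm for the pegs; may sit either way round. Origin mid underside. Four bar slots along x at y = -73, -37, +37, +73 mm: gaps 14 mm wide in the blue blocks (10 mm high, at x 38..56 mm at both ends), floor 10 mm above the underside; end strips at x = +-64 mm
- nest_grip (a point): middle of the upper bar of the nest's black bridge grip: 74 mm along the nest's x, 14 mm wide in y, 14 mm high; 41 mm above the nest's underside, over its middle
- bar_1: sawn aluminium bar, 120 x 10 x 13 mm (x, y, z), 0.04 kg; origin at the middle of its underside, x along it. Starts lying on a dark rubber pad 10 mm thick. May be absent
- bar_2: sawn aluminium bar, 120 x 10 x 13 mm (x, y, z), 0.04 kg; origin at the middle of its underside, x along it. Starts lying on a dark rubber pad 10 mm thick. May be absent
- bar_3: sawn aluminium bar, 120 x 10 x 13 mm (x, y, z), 0.04 kg; origin at the middle of its underside, x along it. Starts lying on a dark rubber pad 10 mm thick. May be absent
- bar_4: sawn aluminium bar, 120 x 10 x 13 mm (x, y, z), 0.04 kg; origin at the middle of its underside, x along it. Starts lying on a dark rubber pad 10 mm thick. May be absent

How it is judged:
By the outcome, as a careful person would: the job done as asked, in the order asked, and still so for the second after the job is handed in, with the robot touching nothing.
Of bar_1, bar_2, bar_3, bar_4 only 2 to 4 are there at a start; the rules pass over those that are not, and their reading is None.
At some moment in a run one of nest may be knocked a few centimetres aside while the robot is not near it.
Once in a run the grip may slacken for a moment while it holds something.
It also fails if it takes over 210 s, if anything falls off the work surface, if the arm or the gripper's body presses on something with over 40 N, if the wrist force passes 120 N, or if a joint passes its speed limit or range.

## Working session

There is one attempt and no reset: what is moved stays moved. The work goes in short steps, Python scripts to look and compute and a tool call to move; the robot and the scene stay as the last step left them, time stands still between calls to the robot, and variables do not carry over. Pictures are saved under pics/ and viewed, at most 14 in all, crops included, and the job is handed in when it is done.

Besides the shell and the picture viewer there is one more tool, called after "Call:" by a JSON object that holds its "name" and its "arguments", one argument or row to a line. jog_arm: Moves the arm, as the interface text tells. Its arguments: {"type":"object","properties":{"motion":{"type":"array"},"grip":{"type":"number"}},"required":["motion"]}

```bash
mkdir -p pics; ls
python3 - <<'E'
from cell import *
import cv2,numpy as np
s=state();print({k:np.round(v,3).tolist() for k,v in s.items()})
for n in ["top","side"]:
    c=read_camera(n);cv2.imwrite(f"pics/{n}0.png",c["img"])
    print(n,c["vertical_fov"],c["cx"],c["cy"],np.round(c["extrinsics"],3).tolist())
    for o in ["nest","bar_1","stay_handle","shuttle_knob","switch_grip","guard","shuttle"]:
        for r in cut_out(o,c)[:5]:
            ys,xs=np.nonzero(r["region"]);print(o,round(r["p"],2),np.round(r["box"]).tolist(),xs.mean().round(1),ys.mean().round(1))
E
```

```text
pics
{'t': 0.0, 'joints': [1.227, 0.492, 1.559, 0.0, 1.092, -0.106], 'qvel': [0.002, 0.001, -0.001, 0.001, 0.0, -0.0], 'tau': [0.002, -61.264, -25.818, 0.069, 0.048, -0.0], 'eef_pos': [147.108, 607.15, 204.436], 'tcp_rot': [-3.14, -0.0, 2.904], 'ft_force': [0.487, 0.341, 0.022], 'moment': [0.009, 0.044, 0.023], 'grip_force': 0.0, 'opening': 0.999}
top 45.12216552017983 263.75572172805 184.39415937897496 [[0.008, 0.987, -0.159, 342.321], [-1.0, 0.007, -0.004, 125.894], [-0.003, 0.159, 0.987, 1343.111], [0.0, 0.0, 0.0, 1.0]]
nest 0.96 [191.0, 138.0, 252.0, 190.0] 220.9 163.4
bar_1 0.62 [178.0, 204.0, 193.0, 247.0] 185.3 224.5
bar_1 0.59 [165.0, 208.0, 174.0, 251.0] 167.5 228.6
bar_1 0.5 [197.0, 215.0, 204.0, 254.0] 201.1 232.7
stay_handle 0.83 [321.0, 120.0, 355.0, 162.0] 332.8 141.4
stay_handle 0.72 [251.0, 77.0, 406.0, 228.0] 328.1 153.3
stay_handle 0.63 [300.0, 120.0, 358.0, 184.0] 331.6 147.7
shuttle_knob 0.86 [251.0, 145.0, 338.0, 231.0] 295.0 185.6
switch_grip 0.66 [370.0, 129.0, 387.0, 149.0] 378.1 141.1
guard 0.67 [301.0, 119.0, 358.0, 184.0] 331.0 147.0
shuttle 0.84 [251.0, 14
[... 312 characters left out ...]
_1 0.75 [149.0, 208.0, 182.0, 247.0] 165.0 227.8
bar_1 0.74 [322.0, 157.0, 376.0, 249.0] 342.2 198.6
bar_1 0.61 [128.0, 204.0, 164.0, 237.0] 147.9 222.8
bar_1 0.55 [156.0, 220.0, 192.0, 256.0] 175.5 238.5
stay_handle 0.81 [330.0, 158.0, 376.0, 226.0] 343.8 184.0
shuttle_knob 0.88 [229.0, 201.0, 340.0, 274.0] 289.6 237.8
switch_grip 0.57 [385.0, 179.0, 406.0, 204.0] 396.4 190.7
switch_grip 0.37 [151.0, 211.0, 179.0, 247.0] 165.6 226.8
guard 0.96 [319.0, 156.0, 377.0, 250.0] 342.4 198.3
guard 0.5 [329.0, 156.0, 372.0, 226.0] 343.6 184.2
guard 0.34 [389.0, 178.0, 407.0, 205.0] 396.5 190.9
shuttle 0.85 [228.0, 200.0, 335.0, 271.0] 289.5 237.6
shuttle 0.69 [193.0, 172.0, 267.0, 224.0] 231.5 197.4
```

Run:
```python
import cv2
a=cv2.imread("pics/top0.png")[60:270,140:420];cv2.imwrite("pics/top0c.png",cv2.resize(a,None,fx=2.8,fy=2.8,interpolation=cv2.INTER_CUBIC))
a=cv2.imread("pics/side0.png")[110:310,120:430];cv2.imwrite("pics/side0c.png",cv2.resize(a,None,fx=2.5,fy=2.5,interpolation=cv2.INTER_CUBIC))
```

```text
(no output)
```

View pics/top0c.png

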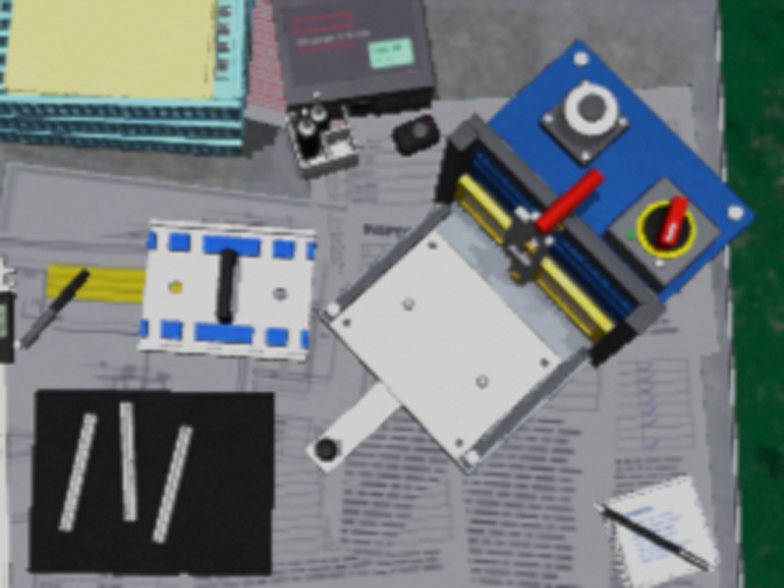

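View pics/side0c.png

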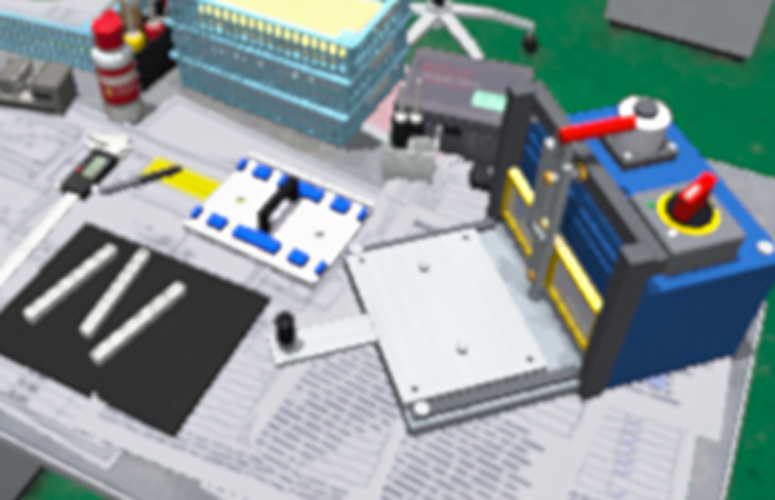

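```bash
cat > h.py <<'E'
import numpy as np,cv2
from cell import *
from scipy.spatial.transform import Rotation as Ro
from scipy.optimize import least_squares
def ray(c,u,v):
    f=c["img"].shape[0]/2/np.tan(np.radians(c["vertical_fov"])/2)
    d=np.array([u-c["cx"],v-c["cy"]])
    E=np.array(c["extrinsics"])
    if c.get("fish"):
        r=np.hypot(*d);th=r/f;k=d/max(r,1e-9)*np.sin(th);dc=np.array([k[0],-k[1],-np.cos(th)])
    else: dc=np.array([d[0]/f,-d[1]/f,-1])
    return E[:3,3],E[:3,:3]@dc
def at(c,u,v,z):
    o,d=ray(c,u,v);return (o+d*(z-o[2])/d[2])
def proj(c,P):
    E=np.array(c["extrinsics"]);q=E[:3,:3].T@(np.array(P,float)-E[:3,3]);f=c["img"].shape[0]/2/np.tan(np.radians(c["vertical_fov"])/2)
    p=np.array([q[0],-q[1],-q[2]])
    if c.get("fish"):
        r=np.hypot(p[0],p[1]);s=f*np.arctan2(r,p[2])/max(r,1e-9)
    else:s=f/p[2]
    return p[:2]*s+[c["cx"],c["cy"]]
def cam(n):
    c=read_camera(n);c["fish"]=n=="wrist";return c
def tool(P):
    "world point -> (dx,dy,dz) in tool axes from the TCP"
    s=state();return Ro.from_euler('xyz',s["tcp_rot"]).inv().apply(np.array(P)-s["eef_pos"])
E
python3 - <<'E'
from h import *
c=cam("top");d=cam("side")
T=lambda x,y:(x/2.8+140-.3,y/2.8+60-.3)
S=lambda x,y:(x/2.5+120-.3,y/2.5+110-.3)
for n,p,q,z in [("pegL",(408,302),(424,266),45),("pegR",(482,380),(462,348),45),("knobtop",(326,446),(285,318),80),("redfar",(600,175),(633,122),244),("rednear",(541,230),(562,134),244),("switch",(674,222),(692,199),221),
 ("switchA",(678,200),(710,180),227),("switchB",(669,244),(677,216),227),("holeL",(176,287),(240,199),10),("holeR",(280,294),(319,234),10),("gripA",(230,254),(293,185),48),("gripB",(224,318),(266,219),48),
 ("b1a",(91,416),(111,248),23),("b1b",(66,528),(30,316),23),("b2a",(126,405),(143,253),23),("b2b",(130,519),(87,331),23),("b3a",(186,428),(180,287),23),("b3b",(159,540),(97,358),23)]:
    print(n,at(c,*T(*p),z).round(0)[:2],at(d,*S(*q),z).round(0)[:2])
E
```

```text
pegL [600.  69.] [596.  67.]
pegR [520.  -5.] [516.  -7.]
knobtop [449. 151.] [447. 151.]
redfar [676. -91.] [676. -89.]
rednear [626. -38.] [631. -36.]
switch [ 640. -160.] [ 627. -158.]
switchA [ 658. -163.] [ 651. -167.]
switchB [ 618. -153.] [ 594. -150.]
holeL [622. 312.] [623. 312.]
holeR [615. 202.] [615. 202.]
gripA [649. 252.] [638. 248.]
gripB [582. 257.] [578. 248.]
b1a [483. 394.] [482. 392.]
b1b [369. 414.] [368. 410.]
b2a [495. 358.] [492. 357.]
b2b [379. 350.] [379. 346.]
b3a [472. 296.] [470. 293.]
b3b [358. 320.] [357. 316.]
```

Call:
{"name": "jog_arm", "arguments": {
  "motion": [
    [[0,0,-30],0.15],
    [[0,0,-60],0.3],
    [[0,0,-90],0.45],
    [[0,0,-110],0.588],
    [[0,0,-110],0.588]
  ]
}}

```text
t: 1.4
eef_pos: [147.4, 608.1, 318.0]
tcp_rot: [3.137, -0.002, 2.313]
ft_force: [-0.2, 1.4, -0.2]
opening: 0.997
grip_force: 0.0
```

Call:
{"name": "jog_arm", "arguments": {
  "motion": [
    [[-40,-4,0],0],
    [[-85,-8,0],0],
    [[-130,-12,0],0],
    [[-175,-16,0],0],
    [[-220,-20,0],0]
  ]
}}

```text
t: 1.9
eef_pos: [282.2, 430.4, 313.9]
tcp_rot: [-3.14, 0.0, 2.32]
ft_force: [0.6, 0.7, -0.0]
opening: 1.0
grip_force: 0.0
```

Call:
{"name": "jog_arm", "arguments": {
  "motion": [
    [[-45,-5,0],0],
    [[-90,-10,0],0],
    [[-135,-15,0],0],
    [[-180,-20,0],0],
    [[-225,-25,0],0]
  ]
}}

```text
t: 2.4
eef_pos: [416.3, 248.0, 314.1]
tcp_rot: [-3.141, -0.0, 2.319]
ft_force: [0.3, 0.0, -0.2]
opening: 0.997
grip_force: 0.0
```

Call:
{"name": "jog_arm", "arguments": {
  "motion": [
    [[-45,-5,0],0],
    [[-90,-10,0],0],
    [[-135,-15,0],0],
    [[-180,-20,0],0],
    [[-200,-22,0],0]
  ]
}}

```text
t: 2.9
eef_pos: [536.5, 84.9, 313.5]
tcp_rot: [-3.14, -0.001, 2.317]
ft_force: [-0.4, 0.3, -0.6]
opening: 1.003
grip_force: 0.0
```

Run:
```python
from h import *
s=state();print(s["t"],s["eef_pos"].round(1) if hasattr(s["eef_pos"],'round') else s["eef_pos"],s["tcp_rot"],s["joints"])
print("handle rel tool",tool([653,-65,250]).round(1))
w=cam("wrist");cv2.imwrite("pics/w1.png",w["img"]);print(w["vertical_fov"],w["cx"],w["cy"],np.round(w["extrinsics"],3).tolist(), tool(np.array(w["extrinsics"])[:3,3]))
for o in ["stay_handle","switch_grip","nest"]:
    for r in cut_out(o,w)[:3]:
        print(o,round(r["p"],2),np.round(r["box"]).tolist())
print(proj(w,[676,-90,244]),proj(w,[626,-36,244]))
```

```text
2.9 [536.5  84.9 313.5] [-3.14016081e+00 -7.54021045e-04  2.31710722e+00] [ 3.55650846e-02  2.78287914e-01  1.60122901e+00 -3.80484984e-04
  1.26365283e+00 -7.10631032e-01]
handle rel tool [-189.2  -16.2   63.4]
65.70646984690485 254.2734117334226 189.11384388264887 [[0.734, -0.653, -0.184, 484.654], [0.679, 0.706, 0.201, 141.651], [-0.001, -0.273, 0.962, 493.857], [0.0, 0.0, 0.0, 1.0]] [ 7.81791453e+01  3.55546458e-02 -1.80484423e+02]
stay_handle 0.61 [229.0, 246.0, 266.0, 318.0]
nest 0.87 [297.0, 51.0, 420.0, 182.0]
[241.05217245 367.37092353] [239.27920112 325.70219381]
```

View pics/w1.png

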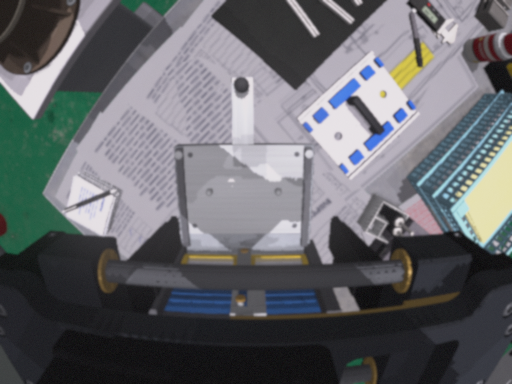

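Call:
{"name": "jog_arm", "arguments": {
  "motion": [
    [[-45,-4,0],0],
    [[-90,-8,0],0],
    [[-135,-12,0],0],
    [[-175,-16,0],0],
    [[-189,-16,10],0]
  ]
}}

```text
t: 3.6
eef_pos: [652.9, -63.3, 305.0]
tcp_rot: [3.141, 0.001, 2.316]
ft_force: [0.0, 1.2, -0.2]
opening: 0.999
grip_force: 0.0
```

Call:
{"name": "jog_arm", "arguments": {
  "motion": [
    [[0,0,10],0],
    [[0,0,25],0],
    [[0,0,40],0],
    [[0,0,53],0],
    [[0,0,53],0]
  ]
}}

```text
t: 4.1
eef_pos: [650.3, -60.2, 250.2]
tcp_rot: [-3.14, -0.003, 2.318]
ft_force: [0.2, 0.2, 0.2]
opening: 0.997
grip_force: 0.0
```

Run:
```python
from h import *
s=state();print(s["eef_pos"],s["ft_force"])
d=cam("side");cv2.imwrite("pics/s1.png",cv2.resize(d["img"][110:260,260:440],None,fx=3.3,fy=3.3))
```

```text
[650.28860497 -60.15877917 250.15066686] [0.22182319 0.18286993 0.24616341]
```

View pics/s1.png

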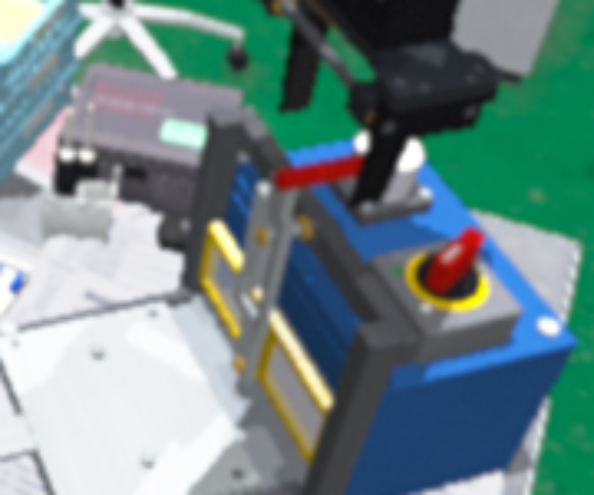

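Call:
{"name": "jog_arm", "arguments": {
  "motion": [
    [[0,0,0],0],
    [[0,0,0],0],
    [[0,0,0],0],
    [[0,0,0],0],
    [[0,0,0],0]
  ],
  "grip": 1
}}

```text
t: 4.65
eef_pos: [651.6, -62.0, 252.2]
tcp_rot: [3.141, 0.0, 2.316]
ft_force: [0.2, -0.4, -0.2]
opening: 0.632
grip_force: 0.0
```

Call:
{"name": "jog_arm", "arguments": {
  "motion": [
    [[0,0,0],0],
    [[0,0,0],0],
    [[0,0,0],0],
    [[0,0,0],0],
    [[0,0,0],0]
  ]
}}

```text
t: 5.15
eef_pos: [651.6, -61.9, 252.0]
tcp_rot: [3.142, -0.0, 2.316]
ft_force: [0.6, 0.3, 0.4]
opening: 0.217
grip_force: 0.0
```

Call:
{"name": "jog_arm", "arguments": {
  "motion": [
    [[0,0,0],0],
    [[0,0,0],0],
    [[0,0,0],0],
    [[0,0,0],0],
    [[0,0,0],0]
  ]
}}

```text
t: 5.65
eef_pos: [651.6, -61.9, 252.0]
tcp_rot: [3.142, -0.0, 2.316]
ft_force: [-0.6, -0.2, 0.2]
opening: 0.004
grip_force: 0.0
```

Call:
{"name": "jog_arm", "arguments": {
  "motion": [
    [[0,0,-10],0],
    [[0,0,-25],0],
    [[0,0,-40],0],
    [[0,0,-50],0],
    [[0,0,-50],0]
  ]
}}

```text
t: 6.15
eef_pos: [652.0, -61.9, 303.9]
tcp_rot: [3.14, 0.002, 2.316]
ft_force: [-0.4, 0.2, -0.0]
opening: 0.005
grip_force: 0.0
```

Run:
```python
from h import *
d=cam("side");t=cam("top")
P=[656,-62,310]
a=np.zeros((520,800,3),np.uint8)
i=cv2.resize(d["img"][100:230,290:420],None,fx=4,fy=4,interpolation=cv2.INTER_CUBIC);a[:,:400]=i[:520,:400] if 0 else cv2.resize(i,(400,400))[:520].copy().__class__((0,)) if 0 else 0
a[:400,:400]=cv2.resize(d["img"][100:230,290:420],(400,400));a[:400,400:]=cv2.resize(t["img"][90:220,270:400],(400,400))
cv2.imwrite("pics/st2.png",a)
for c in (d,t):
    print(proj(c,[652,-62,304-25]),proj(c,[652,-62,304]),proj(c,[653,-65,244]))
    for r in cut_out("stay_handle",c)[:3]: print(r["p"],r["box"])
```

```text
[361.78494588 149.0813738 ] [364.34783283 139.85909363] [359.82174396 161.44312784]
0.75 [330.4, 155.7, 375.9, 226.5]
0.36 [194.1, 171.6, 268.2, 226.6]
[344.99684623 127.44740991] [346.83344496 124.43135583] [343.77569493 131.06231148]
0.69 [320.0, 136.1, 329.7, 156.6]
```

View pics/st2.png

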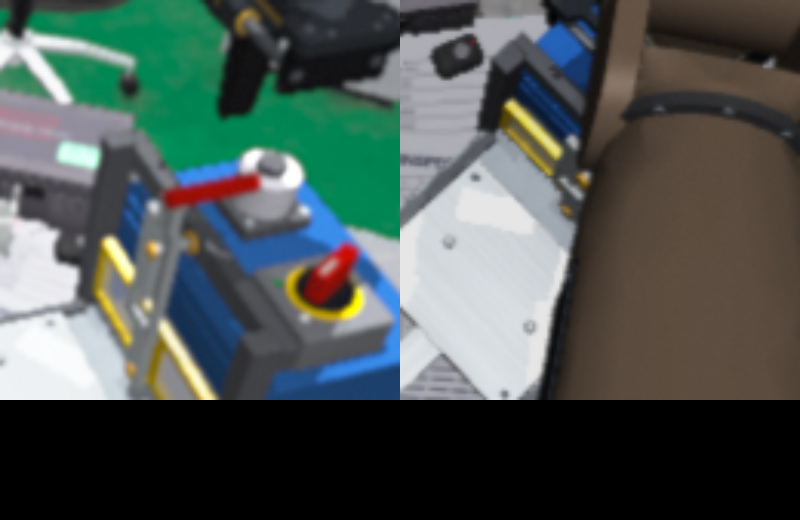

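Run:
```python
from h import *
d=cam("side")
for z in (225,235,245,255):
    print(z,proj(d,[651-.735*50,-62-.677*50,z]),proj(d,[651+.735*50,-62+.677*50,z]))
img=d["img"].copy()
for z in (279,304,330,363):
    p=proj(d,[652,-62,z]);print(z,p)
    cv2.circle(img,tuple(int(round(v)) for v in p),1,(0,0,255),-1)
cv2.imwrite("pics/s3.png",cv2.resize(img[40:190,290:440],(600,600)))
s=state();print(s["joints"],s["opening"])
```

```text
225 [367.1625346  182.63114084] [346.70093372 154.30950277]
235 [368.21716016 179.32238993] [347.49866457 151.02394088]
245 [369.29135171 175.95225329] [348.31000974 147.68230654]
255 [370.38565884 172.51900663] [349.13532076 144.28315198]
279 [361.78494588 149.0813738 ]
304 [364.34783283 139.85909363]
330 [367.14383686 129.79796607]
363 [370.9003599  116.28051151]
[-1.95616227e-01  4.63148211e-01  1.34608664e+00  7.63978562e-05
  1.33353936e+00 -9.40632920e-01] 0.006821749025098617
```

View pics/s3.png

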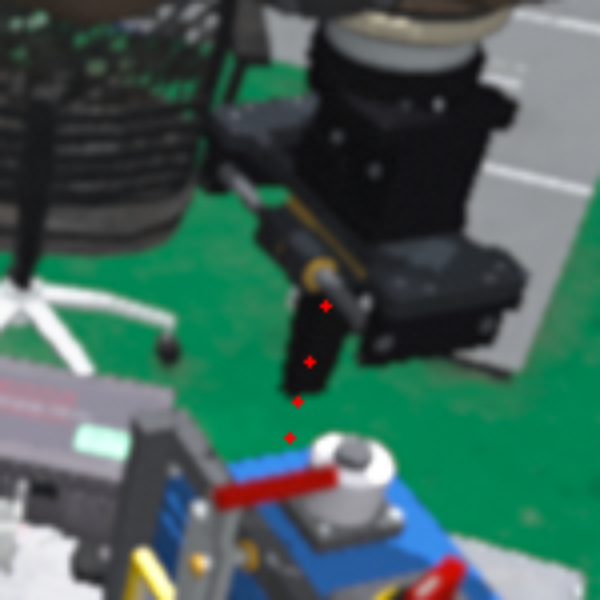

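Run:
```python
from h import *
w=dict(fish=True,img=np.zeros((384,512,3)),vertical_fov=65.70646984690485,cx=254.274,cy=189.114,extrinsics=[[0.734, -0.653, -0.184, 484.654], [0.679, 0.706, 0.201, 141.651], [-0.001, -0.273, 0.962, 493.857], [0.0, 0.0, 0.0, 1.0]])
for n,p,z in [("pegL",(279,191),45),("pegR",(210,191),45),("knob",(241,85),80),("hole",(382,94),10),("hole",(338,136),10)]:print(n,at(w,*p,z))
d=cam("side");print(at(d,365.7,138,279))
img=d["img"][130:190,320:390]; hsv=cv2.cvtColor(img,cv2.COLOR_BGR2HSV);m=((hsv[...,0]<8)|(hsv[...,0]>172))&(hsv[...,1]>150)
ys,xs=np.nonzero(m);print([(y+130,xs[ys==y].min()+320,xs[ys==y].max()+320) for y in sorted(set(ys))])
```

```text
pegL [601.19102557  72.06144841  45.        ]
pegR [521.14577041  -2.05062534  45.        ]
knob [450.01489897 151.54920208  80.        ]
hole [622.56967777 311.79116236  10.        ]
hole [617.22458368 203.09975832  10.        ]
[694.99421584 -59.55719583 279.        ]
[(np.int64(157), np.int64(367), np.int64(372)), (np.int64(158), np.int64(365), np.int64(373)), (np.int64(159), np.int64(361), np.int64(373)), (np.int64(160), np.int64(356), np.int64(373)), (np.int64(161), np.int64(347), np.int64(372)), (np.int64(162), np.int64(344), np.int64(368)), (np.int64(163), np.int64(344), np.int64(365)), (np.int64(164), np.int64(344), np.int64(361)), (np.int64(165), np.int64(344), np.int64(353)), (np.int64(166), np.int64(344), np.int64(352))]
```

Call:
{"name": "jog_arm", "arguments": {
  "motion": [
    [[-2,-1,0],0],
    [[-2,-1,0],0],
    [[-2,-1,0],0],
    [[-2,-1,0],0],
    [[-2,-1,0],0]
  ],
  "grip": 0
}}

```text
t: 6.95
eef_pos: [652.2, -64.1, 302.0]
tcp_rot: [3.141, -0.0, 2.316]
ft_force: [0.0, -0.0, -0.6]
opening: 0.369
grip_force: 0.0
```

Call:
{"name": "jog_arm", "arguments": {
  "motion": [
    [[0,0,0],0],
    [[0,0,0],0],
    [[0,0,10],0],
    [[0,0,20],0],
    [[0,0,30],0]
  ]
}}

```text
t: 7.45
eef_pos: [652.0, -64.0, 270.7]
tcp_rot: [-3.141, -0.001, 2.316]
ft_force: [-0.4, 0.2, -0.3]
opening: 0.792
grip_force: 0.0
```

Call:
{"name": "jog_arm", "arguments": {
  "motion": [
    [[0,0,10],0],
    [[0,0,20],0],
    [[0,0,28],0],
    [[0,0,36],0],
    [[0,0,36],0]
  ]
}}

```text
t: 7.95
eef_pos: [651.9, -64.0, 234.7]
tcp_rot: [-3.141, -0.001, 2.316]
ft_force: [-0.5, -0.2, -0.2]
opening: 0.998
grip_force: 0.0
```

Call:
{"name": "jog_arm", "arguments": {
  "motion": [
    [[0,0,0],0],
    [[0,0,0],0],
    [[0,0,0],0],
    [[0,0,0],0],
    [[0,0,0],0]
  ],
  "grip": 1
}}

```text
t: 8.45
eef_pos: [652.3, -64.0, 236.2]
tcp_rot: [3.141, 0.0, 2.316]
ft_force: [0.3, 0.9, 0.2]
opening: 0.636
grip_force: 0.0
```

Call:
{"name": "jog_arm", "arguments": {
  "motion": [
    [[0,0,0],0],
    [[0,0,0],0],
    [[0,0,0],0],
    [[0,0,0],0],
    [[0,0,0],0]
  ]
}}

```text
t: 8.95
eef_pos: [652.3, -64.1, 236.0]
tcp_rot: [3.142, -0.0, 2.316]
ft_force: [-0.1, -0.3, 0.1]
opening: 0.216
grip_force: 0.0
```

Call:
{"name": "jog_arm", "arguments": {
  "motion": [
    [[0,0,0],0],
    [[0,0,0],0],
    [[0,0,0],0],
    [[0,0,0],0]
  ]
}}

```text
t: 9.35
eef_pos: [652.2, -64.1, 236.0]
tcp_rot: [3.142, -0.0, 2.316]
ft_force: [0.2, 0.6, 0.9]
opening: 0.147
grip_force: 29.5
```

Call:
{"name": "jog_arm", "arguments": {
  "motion": [
    [[0,0,0],0],
    [[0,0,0],0],
    [[0,0,5],0],
    [[0,0,10],0],
    [[0,0,14],0]
  ],
  "grip": 0.6
}}

```text
t: 9.85
eef_pos: [652.1, -64.0, 221.3]
tcp_rot: [-3.141, -0.001, 2.316]
ft_force: [0.6, 1.1, -0.2]
opening: 0.397
grip_force: 0.0
```

Call:
{"name": "jog_arm", "arguments": {
  "motion": [
    [[0,0,0],0],
    [[0,0,0],0],
    [[0,0,0],0],
    [[0,0,0],0],
    [[0,0,0],0]
  ],
  "grip": 1
}}

```text
t: 10.35
eef_pos: [652.3, -64.1, 222.2]
tcp_rot: [3.141, 0.0, 2.316]
ft_force: [-0.0, -0.2, -0.0]
opening: 0.161
grip_force: 30.0
```

Call:
{"name": "jog_arm", "arguments": {
  "motion": [
    [[0,0,0],0],
    [[0,0,0],0],
    [[0,0,0],0]
  ]
}}

```text
t: 10.65
eef_pos: [652.3, -64.1, 222.2]
tcp_rot: [3.141, 0.0, 2.316]
ft_force: [0.0, -1.6, 2.1]
opening: 0.16
grip_force: 30.0
```

Call:
{"name": "jog_arm", "arguments": {
  "motion": [
    [[0,0,-12],0],
    [[0,0,-24],0],
    [[0,0,-36],0],
    [[0,0,-48],0],
    [[0,0,-56],0]
  ]
}}

```text
t: 11.15
eef_pos: [652.3, -64.0, 279.6]
tcp_rot: [3.141, 0.001, 2.316]
ft_force: [1.1, -1.4, -7.9]
opening: 0.161
grip_force: 30.0
```

Call:
{"name": "jog_arm", "arguments": {
  "motion": [
    [[0,0,-6],0],
    [[0,0,-12],0],
    [[0,0,-18],0],
    [[0,0,-18],0],
    [[0,0,-18],0]
  ]
}}

```text
t: 11.65
eef_pos: [652.2, -64.0, 296.0]
tcp_rot: [3.141, 0.0, 2.316]
ft_force: [1.5, -1.6, -5.9]
opening: 0.158
grip_force: 30.0
```

Run:
```python
from h import *
d=cam("side");cv2.imwrite("pics/s4.png",cv2.resize(d["img"][60:260,270:440],(510,600)))
s=state();print(s["eef_pos"],s["ft_force"],s["opening"],s["grip_force"])
```

```text
[652.21538502 -64.0573501  295.86924706] [ 2.31139968 -0.74703839 -5.82249806] 0.1626585099435375 29.99706745147705
```

View pics/s4.png

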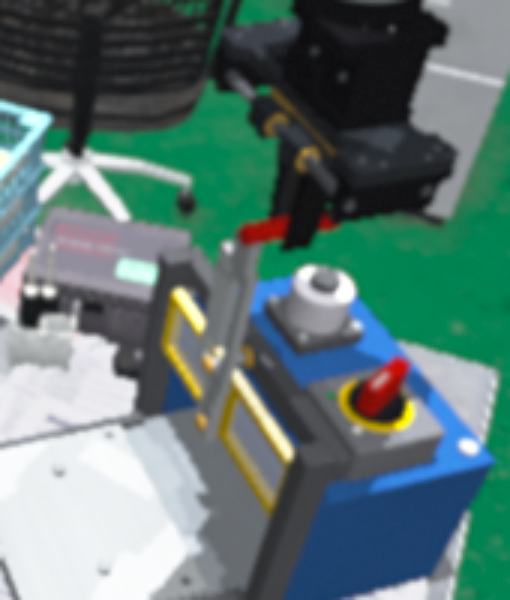

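Call:
{"name": "jog_arm", "arguments": {
  "motion": [
    [[0,-8,0],0],
    [[0,-16,1],0],
    [[0,-24,2],0],
    [[0,-32,3],0],
    [[0,-38,4],0]
  ]
}}

```text
t: 12.2
eef_pos: [623.8, -90.5, 292.1]
tcp_rot: [3.141, 0.0, 2.315]
ft_force: [4.2, -1.5, -5.6]
opening: 0.167
grip_force: 30.0
```

Call:
{"name": "jog_arm", "arguments": {
  "motion": [
    [[0,0,0],0],
    [[0,0,0],0]
  ]
}}

```text
t: 12.4
eef_pos: [624.2, -90.1, 292.1]
tcp_rot: [-3.142, 0.0, 2.315]
ft_force: [3.2, -1.6, -5.4]
opening: 0.161
grip_force: 30.0
```

Call:
{"name": "jog_arm", "arguments": {
  "motion": [
    [[0,0,3],0],
    [[0,0,6],0],
    [[0,0,9],0],
    [[0,0,11],0],
    [[0,0,11],0]
  ]
}}

```text
t: 12.9
eef_pos: [624.6, -89.9, 282.2]
tcp_rot: [3.141, 0.002, 2.316]
ft_force: [1.3, -1.7, 3.2]
opening: 0.161
grip_force: 30.0
```

Call:
{"name": "jog_arm", "arguments": {
  "motion": [
    [[0,0,1],0],
    [[0,0,2],0],
    [[0,0,3],0],
    [[0,0,3],0]
  ]
}}

```text
t: 13.3
eef_pos: [624.8, -90.0, 281.7]
tcp_rot: [3.139, 0.004, 2.316]
ft_force: [-4.3, -1.2, 20.2]
opening: 0.159
grip_force: 30.0
```

Call:
{"name": "jog_arm", "arguments": {
  "motion": [
    [[0,0,-2],0],
    [[0,0,-3],0],
    [[0,0,-3],0]
  ]
}}

```text
t: 13.6
eef_pos: [624.6, -89.9, 282.1]
tcp_rot: [3.141, 0.002, 2.316]
ft_force: [-0.3, -1.8, 8.7]
opening: 0.16
grip_force: 30.0
```

Call:
{"name": "jog_arm", "arguments": {
  "motion": [
    [[0,0,0],0],
    [[0,0,0],0],
    [[0,0,0],0],
    [[0,0,0],0],
    [[0,0,0],0]
  ],
  "grip": 0.5
}}

```text
t: 14.1
eef_pos: [624.2, -89.8, 280.8]
tcp_rot: [-3.141, -0.001, 2.316]
ft_force: [0.0, 0.2, 0.6]
opening: 0.485
grip_force: 0.0
```

Call:
{"name": "jog_arm", "arguments": {
  "motion": [
    [[0,0,-10],0],
    [[0,0,-20],0],
    [[0,0,-35],0],
    [[0,0,-50],0],
    [[0,0,-50],0]
  ],
  "grip": 0
}}

```text
t: 14.6
eef_pos: [624.9, -89.9, 333.9]
tcp_rot: [3.139, 0.004, 2.316]
ft_force: [1.0, -0.5, 0.2]
opening: 0.866
grip_force: 0.0
```

Run:
```python
from h import *
d=cam("side");cv2.imwrite("pics/s5.png",cv2.resize(d["img"][60:260,270:440],(510,600)))
s=state();print(s["eef_pos"],s["tcp_rot"],s["ft_force"],s["opening"])
for r in cut_out("nest",d)[:2]: print(r["p"],r["box"])
```

```text
[624.56708507 -89.87688082 332.3501572 ] [3.14019074e+00 2.00531918e-03 2.31586588e+00] [-0.74666353  0.08882693 -0.26050268] 0.909644024184485
0.8 [193.4, 169.0, 270.1, 227.9]
```

View pics/s5.png

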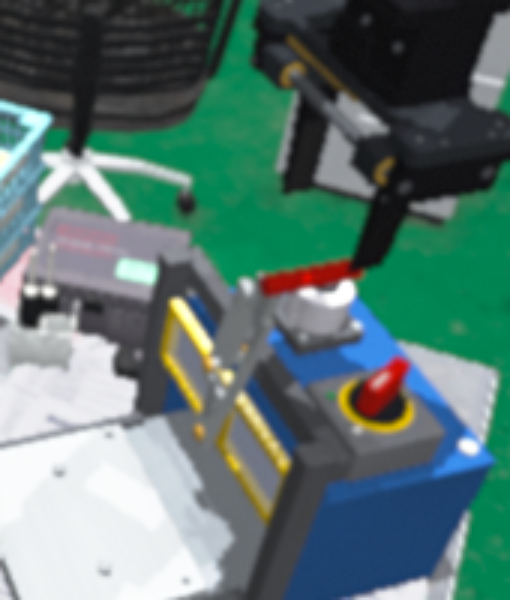

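Call:
{"name": "jog_arm", "arguments": {
  "motion": [
    [[30,30,0],0],
    [[60,62,10],0],
    [[90,95,25],0],
    [[118,126,40],0],
    [[144,153,60],0]
  ]
}}

```text
t: 15.2
eef_pos: [639.0, 121.8, 270.2]
tcp_rot: [3.141, -0.0, 2.316]
ft_force: [0.3, -0.5, -0.4]
opening: 1.002
grip_force: 0.0
```

```bash
cat >> h.py <<'E'
def blob(r):
    m=r["region"].astype(np.uint8);return cv2.minAreaRect(cv2.findNonZero(m))
def show(c,n,box=None,sc=1.5):
    i=c["img"] if box is None else c["img"][box[1]:box[3],box[0]:box[2]]
    cv2.imwrite(f"pics/{n}.png",cv2.resize(i,None,fx=sc,fy=sc,interpolation=cv2.INTER_CUBIC))
E
python3 - <<'E'
from h import *
s=state();print(s["eef_pos"],s["tcp_rot"])
w=cam("wrist");show(w,"w2",sc=1.5)
t=cam("top")
for c in(w,t):
  for r in cut_out("nest",c)[:1]:
    print(r["p"],r["box"]);ys,xs=np.nonzero(r["region"])
    P=np.array([at(c,x,y,10)[:2] for x,y in zip(xs,ys)],np.float32);R=cv2.minAreaRect(P);print(R)
  for r in cut_out("bar_1",c)[:4]:
    ys,xs=np.nonzero(r["region"]);P=np.array([at(c,x,y,23)[:2] for x,y in zip(xs,ys)],np.float32);print(round(r["p"],2),cv2.minAreaRect(P))
E
```

```text
[639.00862055 121.75886565 270.18775752] [ 3.14139985e+00 -7.03427115e-05  2.31613931e+00]
0.71 [234.0, 13.7, 379.8, 157.7]
((620.68359375, 259.4616394042969), (181.73532104492188, 144.81605529785156), 86.30815887451172)
0.82 [190.1, 137.7, 239.5, 188.8]
((619.9144287109375, 275.0293884277344), (145.48406982421875, 143.26194763183594), 86.68183898925781)
0.73 ((413.9132385253906, 308.54052734375), (11.163433074951172, 116.98233032226562), 77.54647827148438)
0.51 ((436.11090087890625, 352.2756652832031), (120.01876068115234, 17.045183181762695), 2.0269014835357666)
0.46 ((424.4486389160156, 404.28472900390625), (10.493382453918457, 109.72614288330078), 79.24765014648438)
```

View pics/w2.png

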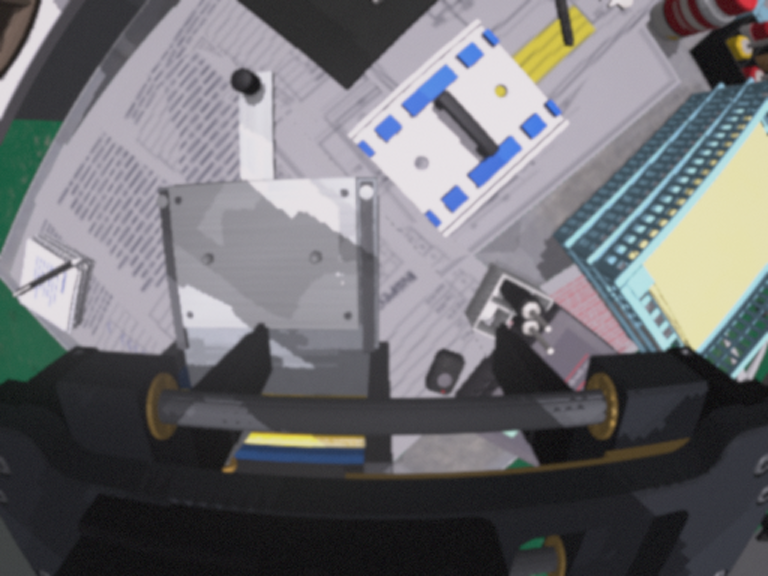

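Run:
```python
from h import *
w=cam("wrist")
P=lambda x,y,z:at(w,x/1.5-.2,y/1.5-.2,z)[:2].round(1)
print("holes",P(501,90,10),P(421,163,10)); print("grip ends",P(441,96,48),P(492,152,48))
print("pegs",P(315,256,45),P(208,257,45),"knob",P(242,78,80))
s=state();R=Ro.from_euler('xyz',s["tcp_rot"])
for dz in (25,10,0,-5,-10):
    print(dz,[(proj(w,R.apply([0,y,dz])+s["eef_pos"])*1.5).round() for y in (-52,52)])
```

```text
holes [623.9 311.1] [617.2 200.1]
grip ends [585.9 255.4] [654.3 251. ]
pegs [601.   68.3] [521.5  -4.7] knob [449.6 151.1]
25 [array([277., 320.]), array([485., 320.])]
10 [array([270., 331.]), array([492., 331.])]
0 [array([265., 340.]), array([497., 340.])]
-5 [array([262., 344.]), array([500., 344.])]
-10 [array([259., 349.]), array([502., 349.])]
```

Call:
{"name": "jog_arm", "arguments": {
  "motion": [
    [[25,18,30],-0.15],
    [[50,36,60],-0.3],
    [[75,54,95],-0.45],
    [[100,70,130],-0.6],
    [[110,77,150],-0.75]
  ]
}}

```text
t: 16.05
eef_pos: [620.3, 253.6, 118.9]
tcp_rot: [-3.141, -0.002, 3.072]
ft_force: [0.5, 0.7, 1.4]
opening: 1.002
grip_force: 0.0
```

Call:
{"name": "jog_arm", "arguments": {
  "motion": [
    [[0,0,20],-0.015],
    [[0,0,20],-0.015],
    [[0,0,20],-0.015]
  ]
}}

```text
t: 16.35
eef_pos: [621.9, 251.9, 101.9]
tcp_rot: [3.141, 0.001, 3.079]
ft_force: [0.6, -0.7, 0.1]
opening: 1.0
grip_force: 0.0
```

Run:
```python
from h import *
s=state();print(s["eef_pos"],s["tcp_rot"])
print(tool([620.5,255,26]))
w=cam("wrist");cv2.imwrite("pics/w3.png",w["img"])
d=cam("side")
for r in cut_out("nest",d)[:1]:print(r["box"])
```

```text
[621.86749904 251.92812275 101.89076741] [3.14135138e+00 6.27967248e-04 3.07854413e+00]
[ 1.6059876   2.96130159 75.89049056]
[192.8, 169.8, 267.6, 227.7]
```

Call:
{"name": "jog_arm", "arguments": {
  "motion": [
    [[1.6,3,15],0],
    [[1.6,3,30],0],
    [[1.6,3,40],0],
    [[1.6,3,48],0],
    [[1.6,3,48],0]
  ]
}}

```text
t: 17.0
eef_pos: [619.1, 255.7, 51.3]
tcp_rot: [-3.141, -0.002, 3.081]
ft_force: [-0.4, -0.6, 0.2]
opening: 0.997
grip_force: 0.0
```

Call:
{"name": "jog_arm", "arguments": {
  "motion": [
    [[0,0,7],0],
    [[0,0,14],0],
    [[0,0,20],0],
    [[0,0,25],0],
    [[0,0,25],0]
  ]
}}

```text
t: 17.5
eef_pos: [619.4, 255.8, 27.2]
tcp_rot: [-3.141, -0.001, 3.081]
ft_force: [0.1, 0.3, -0.6]
opening: 0.997
grip_force: 0.0
```

Call:
{"name": "jog_arm", "arguments": {
  "motion": [
    [[0,0,0],0],
    [[0,0,0],0],
    [[0,0,0],0],
    [[0,0,0],0],
    [[0,0,0],0]
  ],
  "grip": 1
}}

```text
t: 18.0
eef_pos: [619.8, 255.9, 28.2]
tcp_rot: [3.141, 0.0, 3.081]
ft_force: [-0.0, -0.1, 0.3]
opening: 0.636
grip_force: 0.0
```

Call:
{"name": "jog_arm", "arguments": {
  "motion": [
    [[0,0,0],0],
    [[0,0,0],0],
    [[0,0,0],0],
    [[0,0,0],0],
    [[0,0,0],0]
  ]
}}

```text
t: 18.5
eef_pos: [619.7, 255.9, 28.0]
tcp_rot: [3.142, -0.0, 3.081]
ft_force: [0.3, -0.1, 0.4]
opening: 0.212
grip_force: 0.0
```

Call:
{"name": "jog_arm", "arguments": {
  "motion": [
    [[0,0,0],0],
    [[0,0,0],0],
    [[0,0,0],0],
    [[0,0,0],0]
  ]
}}

```text
t: 18.9
eef_pos: [619.8, 256.1, 28.0]
tcp_rot: [3.141, 0.0, 3.081]
ft_force: [0.5, 2.4, 0.1]
opening: 0.146
grip_force: 30.0
```

Call:
{"name": "jog_arm", "arguments": {
  "motion": [
    [[0,0,-8],0],
    [[0,0,-25],0],
    [[0,0,-50],0],
    [[0,0,-80],0],
    [[0,0,-110],0]
  ]
}}

```text
t: 19.4
eef_pos: [619.3, 255.5, 139.1]
tcp_rot: [-3.141, -0.001, 3.081]
ft_force: [1.3, 1.1, -4.1]
opening: 0.142
grip_force: 30.0
```

Call:
{"name": "jog_arm", "arguments": {
  "motion": [
    [[4,-20,0],0],
    [[9,-45,0],0],
    [[14,-70,0],0],
    [[19,-95,0],0],
    [[23,-115,0],0]
  ]
}}

```text
t: 19.9
eef_pos: [589.0, 141.1, 138.2]
tcp_rot: [-3.141, -0.001, 3.08]
ft_force: [-0.6, 1.0, -4.2]
opening: 0.143
grip_force: 30.0
```

Call:
{"name": "jog_arm", "arguments": {
  "motion": [
    [[4,-20,0],0.07],
    [[9,-45,0],0.15],
    [[14,-70,0],0.24],
    [[19,-95,0],0.32],
    [[22,-113,0],0.38]
  ]
}}

```text
t: 20.4
eef_pos: [560.1, 29.6, 138.3]
tcp_rot: [-3.141, -0.001, 2.697]
ft_force: [-0.3, -1.1, -3.9]
opening: 0.145
grip_force: 30.0
```

Call:
{"name": "jog_arm", "arguments": {
  "motion": [
    [[0,0,0],0.08],
    [[0,0,0],0.16],
    [[0,0,0],0.25],
    [[0,0,0],0.33],
    [[0,0,0],0.384]
  ]
}}

```text
t: 20.9
eef_pos: [560.6, 30.9, 138.2]
tcp_rot: [-3.141, -0.0, 2.314]
ft_force: [0.9, -0.3, -4.5]
opening: 0.14
grip_force: 30.0
```

Run:
```python
from h import *
s=state();print(s["eef_pos"],s["tcp_rot"],s["ft_force"],s["opening"])
print(tool([561,31.5,128]))
d=cam("side");show(d,"s6",(190,80,440,280),3)
w=cam("wrist");cv2.imwrite("pics/w4.png",w["img"])
```

```text
[560.61712382  30.87892678 138.23361042] [-3.14102208e+00 -3.54265880e-04  2.31357305e+00] [ 0.86819235 -0.25822658 -4.48337149] 0.14008753321617
[ 0.19490013  0.70791705 10.23327786]
```

View pics/s6.png

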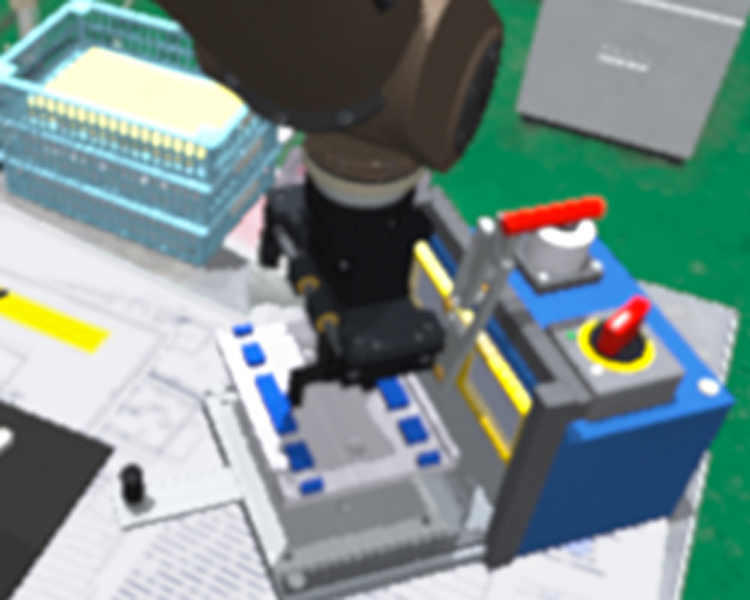

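Call:
{"name": "jog_arm", "arguments": {
  "motion": [
    [[0,0.5,15],-0.003],
    [[0,0.5,30],-0.003],
    [[0,0.5,45],-0.003],
    [[0,0.5,56],-0.003],
    [[0,0.5,56],-0.003]
  ]
}}

```text
t: 21.5
eef_pos: [560.6, 31.4, 80.8]
tcp_rot: [-3.14, -0.002, 2.321]
ft_force: [0.0, -0.5, -4.4]
opening: 0.144
grip_force: 30.0
```

Run:
```python
from h import *
s=state();print(s["eef_pos"],s["tcp_rot"],s["ft_force"],s["opening"])
w=cam("wrist");d=cam("side")
a=np.zeros((600,800,3),np.uint8)
a[:,:400]=cv2.resize(w["img"][60:250,140:380],(400,317))[:600] if 0 else 0
x=cv2.resize(w["img"][80:260,130:390],(800,554));cv2.imwrite("pics/w5.png",x)
# predicted holes in nest if centred on the TCP, underside z = TCP-28, top +10
R=Ro.from_euler('xyz',s["tcp_rot"]);e=s["eef_pos"]
for n,c in(("w",w),("s",d)):
  for p in [(74,-88),(74,88)]:
    print(n,"near edge corner",proj(c,e+R.apply([p[0]-4,p[1],18])).round(1))
  print("side near corners",[proj(c,e+R.apply([sx*70,sy*88,18])).round(1).tolist() for sx in(1,-1) for sy in(-1,1)])
show(d,"s7",(230,160,360,270),6)
```

```text
[560.64051881  31.39870971  80.84674257] [-3.13987733e+00 -1.81202297e-03  2.32076707e+00] [ 0.01698534 -0.52553662 -4.4107535 ] 0.14371038878615697
w near edge corner [128.8 121.6]
w near edge corner [379.4 121.4]
side near corners [[128.8, 121.6], [379.4, 121.4], [150.2, 292.2], [358.2, 292.1]]
s near edge corner [282.6 261. ]
s near edge corner [260.5 206.7]
side near corners [[282.6, 261.0], [260.5, 206.7], [337.7, 247.2], [309.6, 196.2]]
```

View pics/s7.png

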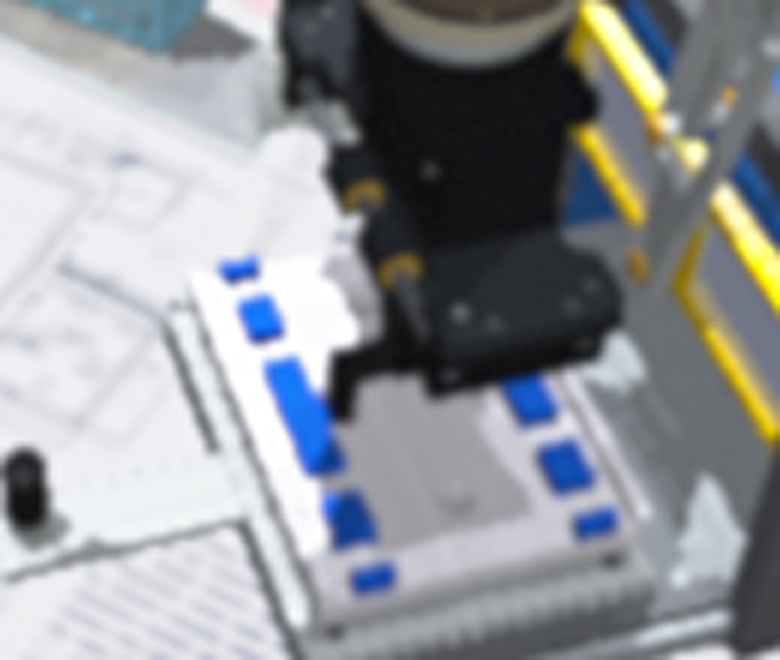

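Call:
{"name": "jog_arm", "arguments": {
  "motion": [
    [[0,0,2],0],
    [[0,0,4],0],
    [[0,0,6],0],
    [[0,0,8],0],
    [[0,0,8],0]
  ]
}}

```text
t: 22.1
eef_pos: [561.2, 31.5, 73.8]
tcp_rot: [-3.141, -0.0, 2.32]
ft_force: [0.1, 0.2, -4.8]
opening: 0.143
grip_force: 30.0
```

Call:
{"name": "jog_arm", "arguments": {
  "motion": [
    [[0,0,1],0],
    [[0,0,2],0],
    [[0,0,3],0],
    [[0,0,4],0],
    [[0,0,4],0]
  ]
}}

```text
t: 22.6
eef_pos: [561.3, 31.4, 69.8]
tcp_rot: [-3.141, -0.0, 2.32]
ft_force: [-0.3, -0.6, -4.2]
opening: 0.146
grip_force: 30.0
```

Call:
{"name": "jog_arm", "arguments": {
  "motion": [
    [[0,0,1],0],
    [[0,0,2],0],
    [[0,0,3],0],
    [[0,0,4],0],
    [[0,0,4],0]
  ]
}}

```text
t: 23.1
eef_pos: [561.3, 31.4, 65.9]
tcp_rot: [-3.141, -0.0, 2.32]
ft_force: [-0.5, 0.4, -4.2]
opening: 0.146
grip_force: 30.0
```

Call:
{"name": "jog_arm", "arguments": {
  "motion": [
    [[0,0,0.5],0],
    [[0,0,1],0],
    [[0,0,1.5],0],
    [[0,0,2],0],
    [[0,0,2],0]
  ]
}}

```text
t: 23.6
eef_pos: [561.4, 31.4, 64.0]
tcp_rot: [3.142, -0.0, 2.32]
ft_force: [0.8, 0.8, -3.1]
opening: 0.142
grip_force: 30.0
```

Call:
{"name": "jog_arm", "arguments": {
  "motion": [
    [[0,0,0.5],0],
    [[0,0,1],0],
    [[0,0,1],0]
  ]
}}

```text
t: 23.9
eef_pos: [561.4, 31.4, 64.0]
tcp_rot: [3.141, 0.0, 2.32]
ft_force: [-3.7, -1.4, 8.9]
opening: 0.144
grip_force: 30.0
```

Call:
{"name": "jog_arm", "arguments": {
  "motion": [
    [[0,0,0],0],
    [[0,0,0],0],
    [[0,0,0],0],
    [[0,0,0],0],
    [[0,0,0],0]
  ],
  "grip": 0.5
}}

```text
t: 24.4
eef_pos: [561.4, 31.4, 63.0]
tcp_rot: [3.142, -0.0, 2.32]
ft_force: [0.3, -0.1, -0.3]
opening: 0.48
grip_force: 0.0
```

Call:
{"name": "jog_arm", "arguments": {
  "motion": [
    [[0,0,-15],0],
    [[0,0,-40],0],
    [[0,0,-80],0],
    [[0,0,-120],0],
    [[0,0,-120],0]
  ]
}}

```text
t: 24.9
eef_pos: [563.3, 31.4, 187.8]
tcp_rot: [3.136, 0.006, 2.32]
ft_force: [-0.0, 0.1, -0.7]
opening: 0.501
grip_force: 0.0
```

Call:
{"name": "jog_arm", "arguments": {
  "motion": [
    [[30,28,-20],-0.12],
    [[62,58,-40],-0.26],
    [[94,88,-60],-0.4],
    [[126,117,-80],-0.52],
    [[156,145,-80],-0.62]
  ],
  "grip": 0.5
}}

```text
t: 25.4
eef_pos: [561.7, 246.5, 265.1]
tcp_rot: [3.14, 0.003, 2.945]
ft_force: [0.5, -0.7, 0.3]
opening: 0.505
grip_force: 0.0
```

Run:
```python
from h import *
s=state();print(s["eef_pos"],s["tcp_rot"]); print(tool([560,350,270]))
```

```text
[561.72676303 246.54632625 265.0543398 ] [3.13975681e+00 3.10936010e-03 2.94483662e+00]
[ 21.90201682 101.12909883  -4.82813707]
```

Call:
{"name": "jog_arm", "arguments": {
  "motion": [
    [[7,34,0],0],
    [[14,68,0],0],
    [[22,101,0],0],
    [[22,101,0],0],
    [[22,101,0],0]
  ]
}}

```text
t: 25.9
eef_pos: [559.6, 348.1, 261.9]
tcp_rot: [-3.141, -0.001, 2.941]
ft_force: [-0.9, 0.3, 0.1]
opening: 0.5
grip_force: 0.0
```

```bash
cat >> h.py <<'E'
def rect(c,r,z):
    ys,xs=np.nonzero(r["region"]);P=np.array([at(c,x,y,z)[:2] for x,y in zip(xs,ys)],np.float32)
    (x,y),(a,b),g=cv2.minAreaRect(P)
    if a<b:a,b,g=b,a,g+90
    g=np.radians(g);g=(g+np.pi/2)%np.pi-np.pi/2
    return round(x,1),round(y,1),round(a,1),round(b,1),round(g,3)
E
python3 - <<'E'
from h import *
s=state();print(s["eef_pos"],s["tcp_rot"])
w=cam("wrist");show(w,"w6",sc=1.5)
for r in cut_out("bar_1",w)[:5]: print(round(r["p"],2),r["box"],rect(w,r,22))
i=w["img"];g=cv2.cvtColor(i,cv2.COLOR_BGR2GRAY)
E
```

```text
[559.63607345 348.14939698 261.88651751] [-3.14066849e+00 -1.05205874e-03  2.94113994e+00]
0.96 [272.3, 21.1, 282.1, 102.6] (427.3, 405.0, 119.6, 14.4, np.float64(-0.187))
0.69 [226.6, 36.0, 258.3, 117.3] (439.8, 355.4, 120.3, 13.1, np.float64(0.076))
0.64 [203.3, 25.7, 213.0, 112.7] (416.5, 310.1, 118.3, 13.0, np.float64(-0.202))
```

View pics/w6.png

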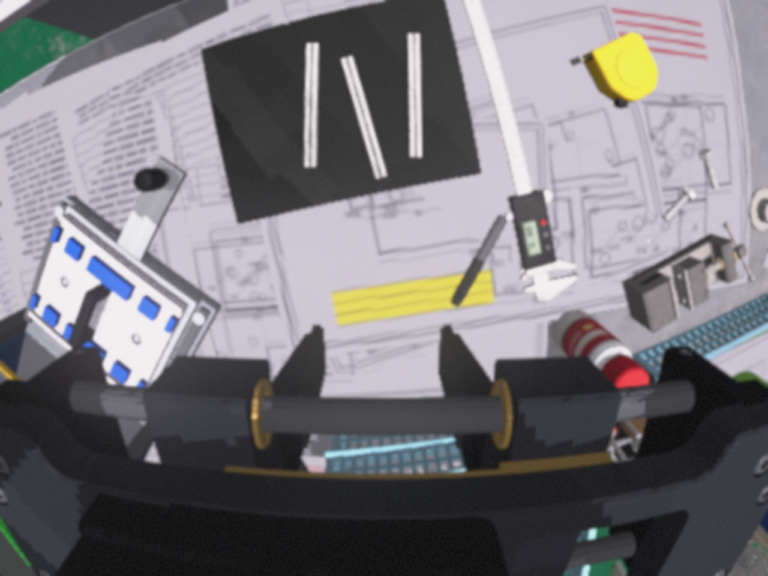

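Call:
{"name": "jog_arm", "arguments": {
  "motion": [
    [[35,-17,40],0],
    [[70,-34,80],0],
    [[103,-51,120],0],
    [[133,-66,160],0],
    [[133,-66,190],0]
  ],
  "grip": 0.7
}}

```text
t: 26.5
eef_pos: [414.5, 308.2, 73.1]
tcp_rot: [3.141, 0.001, 2.939]
ft_force: [0.9, 0.5, -1.6]
opening: 0.306
grip_force: 0.0
```

Run:
```python
from h import *
s=state();print(s["eef_pos"],s["tcp_rot"],s["opening"]); print(tool([416.5,310.1,0]))
```

```text
[414.47087137 308.17581325  73.05803487] [3.14079139e+00 8.45394079e-04 2.93889098e+00] 0.30558447246008147
[-1.53845099  2.23474804 73.06117565]
```

Call:
{"name": "jog_arm", "arguments": {
  "motion": [
    [[-1.5,2,15],0],
    [[-1.5,2,30],0],
    [[-1.5,2,40],0],
    [[-1.5,2,47],0],
    [[-1.5,2,47],0]
  ]
}}

```text
t: 27.0
eef_pos: [418.4, 310.9, 25.7]
tcp_rot: [-3.141, -0.001, 2.939]
ft_force: [-0.2, -0.0, 0.4]
opening: 0.298
grip_force: 0.0
```

Call:
{"name": "jog_arm", "arguments": {
  "motion": [
    [[0,0,2],0],
    [[0,0,4],0],
    [[0,0,6],0],
    [[0,0,8],0],
    [[0,0,8],0]
  ]
}}

```text
t: 27.5
eef_pos: [418.3, 311.4, 17.9]
tcp_rot: [3.142, -0.0, 2.94]
ft_force: [-0.7, -0.2, -0.2]
opening: 0.301
grip_force: 0.0
```

Call:
{"name": "jog_arm", "arguments": {
  "motion": [
    [[0,0,1.5],0],
    [[0,0,3],0],
    [[0,0,4.5],0],
    [[0,0,6],0],
    [[0,0,6],0]
  ]
}}

```text
t: 28.0
eef_pos: [418.3, 311.4, 11.8]
tcp_rot: [-3.141, -0.0, 2.94]
ft_force: [-0.4, 0.5, 0.0]
opening: 0.298
grip_force: 0.0
```

Call:
{"name": "jog_arm", "arguments": {
  "motion": [
    [[0,0,1],0],
    [[0,0,2],0],
    [[0,0,3],0],
    [[0,0,4],0],
    [[0,0,4],0]
  ]
}}

```text
t: 28.5
eef_pos: [418.3, 311.4, 7.9]
tcp_rot: [-3.142, -0.0, 2.94]
ft_force: [-0.4, -1.2, -0.3]
opening: 0.298
grip_force: 0.0
```

Call:
{"name": "jog_arm", "arguments": {
  "motion": [
    [[0,0,1],0],
    [[0,0,2],0],
    [[0,0,3],0],
    [[0,0,3],0]
  ]
}}

```text
t: 28.9
eef_pos: [418.3, 311.4, 4.9]
tcp_rot: [-3.142, -0.0, 2.94]
ft_force: [-0.1, 0.5, -0.5]
opening: 0.302
grip_force: 0.0
```

Call:
{"name": "jog_arm", "arguments": {
  "motion": [
    [[0,0,1],0],
    [[0,0,2],0],
    [[0,0,2],0]
  ]
}}

```text
t: 29.2
eef_pos: [418.3, 311.4, 2.9]
tcp_rot: [-3.142, -0.0, 2.94]
ft_force: [-0.1, 0.3, 0.3]
opening: 0.301
grip_force: 0.0
```

Call:
{"name": "jog_arm", "arguments": {
  "motion": [
    [[0,0,1],0],
    [[0,0,2],0],
    [[0,0,2],0]
  ]
}}

```text
t: 29.5
eef_pos: [418.3, 311.4, 0.9]
tcp_rot: [-3.142, -0.0, 2.94]
ft_force: [-0.3, 1.0, -0.5]
opening: 0.298
grip_force: 0.0
```

Call:
{"name": "jog_arm", "arguments": {
  "motion": [
    [[0,0,1],0],
    [[0,0,2],0],
    [[0,0,2],0]
  ]
}}

```text
t: 29.8
eef_pos: [418.4, 311.4, 0.6]
tcp_rot: [3.141, 0.001, 2.94]
ft_force: [-4.8, -3.5, 24.6]
opening: 0.299
grip_force: 12.4
```

Call:
{"name": "jog_arm", "arguments": {
  "motion": [
    [[0,0,0],0],
    [[0,0,0],0],
    [[0,0,0],0],
    [[0,0,0],0],
    [[0,0,0],0]
  ],
  "grip": 1
}}

```text
t: 30.3
eef_pos: [419.2, 311.8, 0.6]
tcp_rot: [3.14, 0.002, 2.94]
ft_force: [-1.3, -1.2, 21.5]
opening: 0.104
grip_force: 40.5
```

Call:
{"name": "jog_arm", "arguments": {
  "motion": [
    [[0,0,-1],0],
    [[0,0,-3.5],0],
    [[0,0,-3.5],0],
    [[0,0,-3.5],0]
  ],
  "grip": 0.8
}}

```text
t: 30.7
eef_pos: [418.3, 311.4, 2.4]
tcp_rot: [-3.142, -0.0, 2.94]
ft_force: [-0.6, 0.4, 0.2]
opening: 0.2
grip_force: 0.0
```

Call:
{"name": "jog_arm", "arguments": {
  "motion": [
    [[0,0,0],0],
    [[0,0,0],0],
    [[0,0,0],0],
    [[0,0,0],0]
  ],
  "grip": 1
}}

```text
t: 31.1
eef_pos: [418.3, 311.4, 2.5]
tcp_rot: [-3.142, -0.0, 2.94]
ft_force: [-0.3, -0.4, -0.3]
opening: 0.102
grip_force: 30.0
```

Run:
```python
from h import *
s=state();print(s["eef_pos"],s["tcp_rot"],s["opening"],s["grip_force"])
w=cam("wrist");d=cam("side")
for r in cut_out("bar_1",w)[:4]: print("w",round(r["p"],2),r["box"],rect(w,r,22))
for r in cut_out("bar_1",d)[:4]: print("s",round(r["p"],2),r["box"],rect(d,r,20))
```

```text
[418.32034815 311.40739782   2.45456596] [-3.14157565e+00 -1.27108129e-04  2.93978628e+00] 0.10232539211456768 29.999937415122986
w 0.94 [298.1, 159.0, 335.6, 238.3] (402.6, 352.0, 51.2, 11.7, np.float64(0.078))
w 0.74 [378.7, 126.4, 420.5, 301.8] (427.3, 403.2, 121.7, 17.3, np.float64(-0.183))
w 0.7 [241.4, 134.2, 265.3, 317.5] (416.6, 312.0, 120.7, 10.5, np.float64(-0.201))
s 0.6 [152.9, 233.3, 175.4, 254.3] (381.1, 316.8, 55.0, 20.2, np.float64(-0.169))
s 0.59 [148.1, 231.7, 165.1, 243.6] (399.1, 349.1, 43.8, 15.8, np.float64(0.092))
s 0.48 [129.7, 220.5, 149.7, 237.8] (399.7, 407.3, 68.2, 19.2, np.float64(-0.189))
```

Run:
```python
from h import *
xp=np.array([np.cos(-.8216),np.sin(-.8216)]);yp=np.array([-xp[1],xp[0]])
for n in("top","side"):
    c=cam(n);h=cv2.cvtColor(c["img"],cv2.COLOR_BGR2HSV)
    m=((h[...,0]>105)&(h[...,0]<125)&(h[...,1]>150)&(h[...,2]>60)).astype(np.uint8)
    k,l,st,ce=cv2.connectedComponentsWithStats(m)
    for i in range(1,k):
        p=at(c,*ce[i],55)[:2]-[561.4,31.4];q=[p@xp,p@yp]
        if abs(q[0])<90 and abs(q[1])<110: print(n,st[i,4],np.round(q,1))
    for P in [(601,68.3),(521.5,-4.7)]: print(proj(c,[*P,46]))
```

```text
top 11 [46.8 82.3]
top 34 [46.  54.1]
top 108 [46.4 -0.8]
top 11 [-47.6  83.2]
top 36 [-47.6  54.1]
top 38 [ 46.  -55.9]
top 115 [-47.1  -1. ]
top 11 [ 46.5 -84.8]
top 34 [-47.5 -56.1]
top 11 [-47.4 -84.4]
[285.84584183 167.25887398]
[311.62952984 194.99143739]
side 10 [45.5 80.3]
side 24 [45.6 50.6]
side 10 [-48.4  80.2]
side 25 [-48.8  50.4]
side 73 [45.2 -6.4]
side 69 [-46.9  -6.4]
side 29 [ 45.2 -59.3]
side 29 [-48.6 -58.9]
side 12 [ 46.  -87.6]
side 13 [-47.5 -87.4]
[289.40609831 214.43775606]
[304.29527983 246.60300297]
```

Call:
{"name": "jog_arm", "arguments": {
  "motion": [
    [[0,0,-10],0],
    [[0,0,-30],0],
    [[0,0,-60],0],
    [[0,0,-95],0],
    [[0,0,-125],0]
  ]
}}

```text
t: 31.9
eef_pos: [418.3, 311.4, 129.8]
tcp_rot: [3.141, 0.001, 2.94]
ft_force: [0.1, 0.3, -1.2]
opening: 0.104
grip_force: 30.0
```

Call:
{"name": "jog_arm", "arguments": {
  "motion": [
    [[-20,-16,0],0],
    [[-45,-35,0],0],
    [[-70,-55,0],0],
    [[-95,-75,0],0],
    [[-120,-94,0],0]
  ]
}}

```text
t: 32.4
eef_pos: [517.7, 194.2, 128.4]
tcp_rot: [3.141, 0.0, 2.94]
ft_force: [0.7, -0.2, 0.0]
opening: 0.105
grip_force: 30.0
```

Call:
{"name": "jog_arm", "arguments": {
  "motion": [
    [[-28,-21,0],0.124],
    [[-56,-43,0],0.248],
    [[-84,-64,0],0.372],
    [[-108,-83,0],0.496],
    [[-120,-93,0],0.62]
  ]
}}

```text
t: 32.9
eef_pos: [617.3, 78.1, 128.2]
tcp_rot: [3.141, 0.001, 2.313]
ft_force: [-0.2, 0.5, -0.3]
opening: 0.105
grip_force: 30.0
```

Run:
```python
from h import *
s=state();print(s["eef_pos"],s["tcp_rot"],s["opening"],s["grip_force"])
print(tool([616,79.8,38.5]), 'turn',s["tcp_rot"][2]-2.320)
w=cam("wrist")
for r in cut_out("bar_1",w)[:4]: print("w",round(r["p"],2),r["box"],rect(w,r,s["eef_pos"][2]+20))
```

```text
[617.29522832  78.09937922 128.20732474] [3.14102511e+00 6.50945863e-04 2.31318341e+00] 0.10464262723983699 29.997583329677582
[ 2.18714579  0.14439265 89.70601642] turn -0.006816585904918959
w 0.58 [246.3, 134.1, 266.8, 318.1] (615.9, 79.6, 120.4, 11.0, np.float64(-0.828))
```

Call:
{"name": "jog_arm", "arguments": {
  "motion": [
    [[2,0,20],-0.007],
    [[2,0,40],-0.007],
    [[2,0,60],-0.007],
    [[2,0,72],-0.007],
    [[2,0,72],-0.007]
  ]
}}

```text
t: 33.5
eef_pos: [613.6, 82.1, 54.5]
tcp_rot: [-3.14, -0.002, 2.329]
ft_force: [-0.9, 0.5, 0.2]
opening: 0.108
grip_force: 30.0
```

Call:
{"name": "jog_arm", "arguments": {
  "motion": [
    [[0,0,2],0],
    [[0,0,4],0],
    [[0,0,6],0],
    [[0,0,8],0],
    [[0,0,8],0]
  ]
}}

```text
t: 34.0
eef_pos: [614.6, 81.6, 47.5]
tcp_rot: [3.142, -0.0, 2.327]
ft_force: [0.5, -0.4, -0.1]
opening: 0.106
grip_force: 30.0
```

Run:
```python
from h import *
s=state();print(s["eef_pos"],s["tcp_rot"],s["ft_force"])
print(tool([616,79.8,38.5]), 'turn',s["tcp_rot"][2]-2.320)
```

```text
[614.59694321  81.57567854  47.49106144] [ 3.14155833e+00 -1.15662931e-04  2.32684686e+00] [ 0.51708007 -0.38080751 -0.05384697]
[-2.25550884 -0.19772318  8.99079384] turn 0.006846863515269863
```

Call:
{"name": "jog_arm", "arguments": {
  "motion": [
    [[-2,0,0],0.007],
    [[-2,0,2],0.007],
    [[-2,0,4],0.007],
    [[-2,0,6],0.007],
    [[-2,0,8],0.007]
  ]
}}

```text
t: 34.5
eef_pos: [616.0, 80.1, 39.3]
tcp_rot: [-3.142, -0.0, 2.32]
ft_force: [0.1, -0.3, 0.2]
opening: 0.105
grip_force: 30.0
```

Call:
{"name": "jog_arm", "arguments": {
  "motion": [
    [[0,0,0.7],0],
    [[0,0,1.5],0],
    [[0,0,1.5],0]
  ]
}}

```text
t: 34.8
eef_pos: [615.9, 80.1, 38.4]
tcp_rot: [3.142, -0.0, 2.32]
ft_force: [-1.7, 0.1, 4.1]
opening: 0.106
grip_force: 30.0
```

Call:
{"name": "jog_arm", "arguments": {
  "motion": [
    [[0,0,0],0],
    [[0,0,0],0],
    [[0,0,0],0]
  ],
  "grip": 0.75
}}

```text
t: 35.1
eef_pos: [616.1, 80.1, 37.9]
tcp_rot: [3.141, 0.0, 2.32]
ft_force: [-0.5, -0.0, 0.5]
opening: 0.241
grip_force: 0.0
```

Call:
{"name": "jog_arm", "arguments": {
  "motion": [
    [[0,0,-10],0],
    [[0,0,-30],0],
    [[0,0,-60],0],
    [[0,0,-80],0]
  ]
}}

```text
t: 35.5
eef_pos: [616.5, 80.2, 120.4]
tcp_rot: [3.14, 0.001, 2.32]
ft_force: [-0.6, 0.2, 0.4]
opening: 0.252
grip_force: 0.0
```

Call:
{"name": "jog_arm", "arguments": {
  "motion": [
    [[35,6,0],-0.15],
    [[75,13,0],-0.3],
    [[115,20,0],-0.45],
    [[155,28,0],-0.6],
    [[195,35,0],-0.75]
  ],
  "grip": 0.7
}}

```text
t: 36.0
eef_pos: [508.1, 248.0, 118.9]
tcp_rot: [3.141, 0.001, 3.076]
ft_force: [-0.1, -0.0, 0.3]
opening: 0.297
grip_force: 0.0
```

Run:
```python
from h import *
s=state();print(s["eef_pos"],s["tcp_rot"])
print(tool([439.8,355.4,60]), 'turn',s["tcp_rot"][2]-3.2176)
```

```text
[508.07934172 248.02622682 118.88027076] [3.14112292e+00 8.73655730e-04 3.07574885e+00]
[ 75.24758841 102.62094051  58.86276382] turn -0.14185114937738508
```

Call:
{"name": "jog_arm", "arguments": {
  "motion": [
    [[25,35,15],-0.05],
    [[50,70,30],-0.1],
    [[75,103,50],-0.142],
    [[75,103,59],-0.142],
    [[75,103,59],-0.142]
  ]
}}

```text
t: 36.5
eef_pos: [440.7, 355.2, 58.5]
tcp_rot: [-3.141, -0.001, -3.07]
ft_force: [0.4, -0.3, -0.5]
opening: 0.3
grip_force: 0.0
```

Call:
{"name": "jog_arm", "arguments": {
  "motion": [
    [[0,0,0],0],
    [[0,0,0],0]
  ]
}}

```text
t: 36.7
eef_pos: [442.6, 354.2, 59.9]
tcp_rot: [3.141, 0.001, -3.073]
ft_force: [0.1, 1.5, 0.7]
opening: 0.302
grip_force: 0.0
```

```bash
cat >> h.py <<'E'
def look(z):
    s=state();print(s["eef_pos"],s["tcp_rot"],s["opening"],s["grip_force"])
    w=cam("wrist")
    for r in cut_out("bar_1",w)[:4]:
        q=rect(w,r,z);print(round(r["p"],2),r["box"],q,"tool",tool([q[0],q[1],z]).round(1),"turn",round((s["tcp_rot"][2]-q[4]+np.pi/2)%np.pi-np.pi/2,3))
E
python3 -c "
from h import *
look(22)"
```

```text
[442.56662878 354.18378717  59.94538262] [ 3.14093794e+00  1.24028322e-03 -3.07318463e+00] 0.3022684517892139 0.0
0.95 [301.3, 117.2, 350.3, 238.4] (418.3, 406.1, 102.8, 14.3, np.float64(-0.184)) tool [20.5 53.4 37.8] turn 0.252
0.57 [246.4, 126.2, 263.5, 265.2] (436.2, 354.8, 114.2, 11.3, np.float64(0.073)) tool [ 6.2  1.  37.8] turn -0.005
```

Call:
{"name": "jog_arm", "arguments": {
  "motion": [
    [[2.5,1,15],-0.005],
    [[2.5,1,30],-0.005],
    [[2.5,1,42],-0.005],
    [[2.5,1,50],-0.005],
    [[2.5,1,50],-0.005]
  ]
}}

```text
t: 37.3
eef_pos: [438.8, 355.3, 8.2]
tcp_rot: [-3.141, -0.001, -3.067]
ft_force: [-0.3, -0.3, 0.2]
opening: 0.302
grip_force: 0.0
```

Call:
{"name": "jog_arm", "arguments": {
  "motion": [
    [[0,0,2],0],
    [[0,0,4],0],
    [[0,0,6],0],
    [[0,0,7.5],0],
    [[0,0,7.5],0]
  ]
}}

```text
t: 37.8
eef_pos: [438.9, 355.7, 1.5]
tcp_rot: [3.142, 0.0, -3.066]
ft_force: [0.2, 0.3, -0.0]
opening: 0.303
grip_force: 0.0
```

Call:
{"name": "jog_arm", "arguments": {
  "motion": [
    [[0,0,0],0],
    [[0,0,0],0],
    [[0,0,0],0],
    [[0,0,0],0],
    [[0,0,0],0]
  ],
  "grip": 1
}}

```text
t: 38.3
eef_pos: [438.9, 355.7, 1.6]
tcp_rot: [3.141, 0.0, -3.066]
ft_force: [-0.9, 0.3, 1.6]
opening: 0.109
grip_force: 30.0
```

```bash
python3 -c "
from h import *
look(22)"
```

```text
[438.92653266 355.73225197   1.63586785] [ 3.14145437e+00  1.64171626e-04 -3.06634484e+00] 0.10855491543140842 30.00015288591385
0.74 [322.1, 129.1, 378.8, 236.1] (402.4, 408.7, 68.9, 15.1, np.float64(-0.173)) tool [ 32.4  55.6 -20.4] turn 0.248
0.59 [243.7, 136.7, 266.4, 319.3] (437.8, 355.7, 119.9, 11.1, np.float64(0.077)) tool [  1.1   0.1 -20.4] turn -0.002
```

Call:
{"name": "jog_arm", "arguments": {
  "motion": [
    [[0,0,-10],0],
    [[0,0,-30],0],
    [[0,0,-60],0],
    [[0,0,-95],0],
    [[0,0,-125],0]
  ]
}}

```text
t: 38.9
eef_pos: [438.9, 355.7, 128.8]
tcp_rot: [3.141, 0.001, -3.066]
ft_force: [-0.7, -0.1, 0.1]
opening: 0.107
grip_force: 30.0
```

Call:
{"name": "jog_arm", "arguments": {
  "motion": [
    [[-3,-25,0],0],
    [[-7,-65,0],0],
    [[-11,-105,0],0],
    [[-15,-145,0],0],
    [[-20,-185,0],0]
  ]
}}

```text
t: 39.4
eef_pos: [472.7, 171.3, 127.3]
tcp_rot: [3.141, 0.001, -3.066]
ft_force: [0.7, 0.2, 0.3]
opening: 0.11
grip_force: 30.0
```

Call:
{"name": "jog_arm", "arguments": {
  "motion": [
    [[-4,-40,0],0.12],
    [[-8,-85,0],0.25],
    [[-13,-130,0],0.38],
    [[-17,-170,0],0.5],
    [[-21,-194,0],0.63]
  ]
}}

```text
t: 39.9
eef_pos: [508.4, -21.8, 127.2]
tcp_rot: [3.141, 0.001, 2.58]
ft_force: [0.5, 1.5, -0.5]
opening: 0.109
grip_force: 30.0
```

Call:
{"name": "jog_arm", "arguments": {
  "motion": [
    [[0,0,0],0.13],
    [[0,0,0],0.267],
    [[0,0,0],0.267],
    [[0,0,0],0.267],
    [[0,0,0],0.267]
  ]
}}

```text
t: 40.4
eef_pos: [508.2, -18.9, 126.8]
tcp_rot: [3.141, 0.0, 2.323]
ft_force: [0.5, 0.2, -0.6]
opening: 0.105
grip_force: 30.0
```

Run:
```python
from h import *
s=state();look(s["eef_pos"][2]+20)
print(tool([508.7,-19.1,37.6]), 'turn',s["tcp_rot"][2]-2.320,s["qvel"].round(3))
```

```text
[508.23213709 -18.94678562 126.75946436] [3.14139029e+00 1.20692507e-04 2.32328497e+00] 0.10490806298661369 30.000009834766388
0.83 [388.8, 131.2, 419.4, 250.1] (556.9, 64.5, 77.7, 10.7, np.float64(-0.826)) tool [ 27.8  92.5 -20.1] turn 0.008
0.72 [242.3, 137.4, 265.6, 317.7] (507.6, -17.9, 118.8, 10.5, np.float64(-0.818)) tool [  1.2   0.2 -20.1] turn -0.0
[-0.42926013  0.20403376 89.05673204] turn 0.0032849688554152934 [-0.     0.003  0.    -0.    -0.001  0.014]
```

Well aligned; lower.

Call:
{"name": "jog_arm", "arguments": {
  "motion": [
    [[0,0,20],0.003],
    [[0,0,40],0.003],
    [[0,0,60],0.003],
    [[0,0,74],0.003],
    [[0,0,74],0.003]
  ]
}}

```text
t: 41.0
eef_pos: [507.5, -18.9, 51.1]
tcp_rot: [-3.14, -0.002, 2.318]
ft_force: [-1.0, -0.8, -0.7]
opening: 0.101
grip_force: 30.0
```

Call:
{"name": "jog_arm", "arguments": {
  "motion": [
    [[0,0,3],0],
    [[0,0,6],0],
    [[0,0,9],0],
    [[0,0,12],0],
    [[0,0,12],0]
  ]
}}

```text
t: 41.5
eef_pos: [508.2, -19.1, 40.4]
tcp_rot: [-3.142, -0.0, 2.317]
ft_force: [-1.3, -0.6, -0.6]
opening: 0.109
grip_force: 30.0
```

Call:
{"name": "jog_arm", "arguments": {
  "motion": [
    [[0,0,1],0],
    [[0,0,2],0],
    [[0,0,3],0],
    [[0,0,3.7],0],
    [[0,0,3.7],0]
  ]
}}

```text
t: 42.0
eef_pos: [508.3, -19.2, 37.5]
tcp_rot: [3.141, 0.0, 2.317]
ft_force: [-2.4, -0.8, 11.7]
opening: 0.109
grip_force: 30.0
```

Call:
{"name": "jog_arm", "arguments": {
  "motion": [
    [[0,0,0],0],
    [[0,0,0],0],
    [[0,0,0],0]
  ],
  "grip": 0.75
}}

```text
t: 42.3
eef_pos: [508.2, -19.1, 36.7]
tcp_rot: [3.142, -0.0, 2.317]
ft_force: [-0.2, 0.0, -0.1]
opening: 0.243
grip_force: 0.0
```

Call:
{"name": "jog_arm", "arguments": {
  "motion": [
    [[0,0,-10],0],
    [[0,0,-30],0],
    [[0,0,-60],0],
    [[0,0,-80],0]
  ]
}}

```text
t: 42.7
eef_pos: [508.5, -19.1, 118.9]
tcp_rot: [3.141, 0.001, 2.317]
ft_force: [-0.4, 0.2, 0.6]
opening: 0.251
grip_force: 0.0
```

Call:
{"name": "jog_arm", "arguments": {
  "motion": [
    [[35,22,0],0],
    [[73,46,0],0],
    [[111,70,0],0],
    [[149,93,0],0],
    [[187,117,0],0]
  ],
  "grip": 0.7
}}

```text
t: 43.2
eef_pos: [466.7, 199.3, 117.6]
tcp_rot: [3.141, 0.0, 2.317]
ft_force: [0.6, 0.1, -0.3]
opening: 0.303
grip_force: 0.0
```

Call:
{"name": "jog_arm", "arguments": {
  "motion": [
    [[38,24,0],-0.13],
    [[76,48,0],-0.26],
    [[114,72,0],-0.39],
    [[150,94,0],-0.52],
    [[179,112,0],-0.637]
  ]
}}

```text
t: 43.7
eef_pos: [427.1, 407.3, 117.6]
tcp_rot: [3.141, 0.0, 2.96]
ft_force: [0.3, -1.1, -0.2]
opening: 0.299
grip_force: 0.0
```

Call:
{"name": "jog_arm", "arguments": {
  "motion": [
    [[0,0,30],0],
    [[0,0,57],0],
    [[0,0,57],0],
    [[0,0,57],0]
  ]
}}

```text
t: 44.1
eef_pos: [428.2, 405.1, 60.5]
tcp_rot: [-3.141, -0.0, 2.954]
ft_force: [-0.0, 0.4, 0.2]
opening: 0.3
grip_force: 0.0
```

```bash
python3 -c "
from h import *
look(22);print(tool([427.3,405,2]))
t=cam('top')
for r in cut_out('nest',t)[:1]: print(r['box'])"
```

```text
[428.15764209 405.0791021   60.54830738] [-3.14139846e+00 -2.55906094e-04  2.95362649e+00] 0.2999048145967268 0.0
0.73 [249.4, 129.7, 261.2, 262.8] (422.8, 406.9, 111.3, 10.4, np.float64(-0.184)) tool [ 6.2  0.4 39.5] turn -0.004
[ 1.42326462 -0.665302   59.45550404]
[263.0, 145.7, 336.9, 218.4]
```

Call:
{"name": "jog_arm", "arguments": {
  "motion": [
    [[1.5,0,15],0],
    [[1.5,0,30],0],
    [[1.5,0,42],0],
    [[1.5,0,50],0],
    [[1.5,0,50],0]
  ]
}}

```text
t: 44.8
eef_pos: [426.4, 405.1, 9.2]
tcp_rot: [-3.141, -0.001, 2.954]
ft_force: [0.3, 0.6, -0.3]
opening: 0.303
grip_force: 0.0
```

Call:
{"name": "jog_arm", "arguments": {
  "motion": [
    [[0,0,2],0],
    [[0,0,4],0],
    [[0,0,6],0],
    [[0,0,8],0],
    [[0,0,8],0]
  ]
}}

```text
t: 45.3
eef_pos: [426.5, 405.3, 1.7]
tcp_rot: [-3.142, -0.0, 2.954]
ft_force: [0.2, -0.3, 0.0]
opening: 0.301
grip_force: 0.0
```

Call:
{"name": "jog_arm", "arguments": {
  "motion": [
    [[0,0,0],0],
    [[0,0,0],0],
    [[0,0,0],0],
    [[0,0,0],0],
    [[0,0,0],0]
  ],
  "grip": 1
}}

```text
t: 45.8
eef_pos: [426.6, 405.4, 1.9]
tcp_rot: [3.141, 0.0, 2.954]
ft_force: [-0.8, -0.7, 0.8]
opening: 0.106
grip_force: 30.0
```

```bash
python3 -c "
from h import *
look(22)"
```

```text
[426.62562946 405.38284296   1.93506717] [3.14140975e+00 1.41009861e-04 2.95385840e+00] 0.10588591487325169 30.000310242176056
0.78 [247.5, 140.3, 266.2, 313.0] (425.7, 405.5, 118.2, 11.0, np.float64(-0.187)) tool [  0.9  -0.1 -20.1] turn -0.001
```

Call:
{"name": "jog_arm", "arguments": {
  "motion": [
    [[0,0,-10],0],
    [[0,0,-30],0],
    [[0,0,-60],0],
    [[0,0,-95],0],
    [[0,0,-125],0]
  ]
}}

```text
t: 46.4
eef_pos: [426.5, 405.3, 129.2]
tcp_rot: [3.141, 0.001, 2.954]
ft_force: [-0.4, 0.9, -0.1]
opening: 0.108
grip_force: 30.0
```

Call:
{"name": "jog_arm", "arguments": {
  "motion": [
    [[-13,-27,0],0],
    [[-31,-64,0],0],
    [[-50,-103,0],0],
    [[-69,-142,0],0],
    [[-88,-181,0],0]
  ]
}}

```text
t: 46.9
eef_pos: [479.4, 209.5, 127.6]
tcp_rot: [3.141, 0.001, 2.954]
ft_force: [1.4, 0.2, -0.5]
opening: 0.106
grip_force: 30.0
```

Call:
{"name": "jog_arm", "arguments": {
  "motion": [
    [[-19,-39,0],0.12],
    [[-38,-78,0],0.25],
    [[-57,-117,0],0.38],
    [[-78,-158,0],0.51],
    [[-93,-192,0],0.634]
  ]
}}

```text
t: 47.4
eef_pos: [535.2, 2.8, 127.6]
tcp_rot: [3.141, 0.001, 2.314]
ft_force: [0.2, 0.2, -0.4]
opening: 0.106
grip_force: 30.0
```

Call:
{"name": "jog_arm", "arguments": {
  "motion": [
    [[0,0,0],0],
    [[0,0,0],0],
    [[0,0,0],0],
    [[0,0,0],0]
  ]
}}

```text
t: 47.8
eef_pos: [534.5, 6.2, 127.0]
tcp_rot: [3.141, -0.0, 2.322]
ft_force: [-0.7, -0.8, -0.2]
opening: 0.106
grip_force: 30.0
```

Run:
```python
from h import *
s=state();look(s["eef_pos"][2]+20)
print(tool([534.9,5.5,37.9]), 'turn',s["tcp_rot"][2]-2.320)
```

```text
[534.46316872   6.20357373 127.03086599] [ 3.14148094e+00 -1.05656186e-04  2.32200653e+00] 0.10585156189719844 29.999757707118988
0.95 [203.2, 127.4, 224.0, 240.8] (495.4, 14.5, 66.1, 7.9, np.float64(-0.827)) tool [ 32.9 -22.9 -20.1] turn 0.007
0.82 [358.3, 128.6, 384.1, 256.0] (566.6, 73.9, 77.6, 9.9, np.float64(-0.813)) tool [ 27.7  69.7 -20.1] turn -0.007
0.8 [247.6, 141.2, 264.1, 313.1] (533.8, 6.9, 118.2, 11.0, np.float64(-0.819)) tool [  1.1  -0.  -20.1] turn -0.001
[-0.66633693 -0.17576222 89.0579022 ] turn 0.0020065326653684323
```

Call:
{"name": "jog_arm", "arguments": {
  "motion": [
    [[-0.5,0,20],0.002],
    [[-0.5,0,40],0.002],
    [[-0.5,0,60],0.002],
    [[-0.5,0,74],0.002],
    [[-0.5,0,74],0.002]
  ]
}}

```text
t: 48.4
eef_pos: [534.2, 5.4, 51.4]
tcp_rot: [-3.14, -0.002, 2.319]
ft_force: [-0.3, 0.8, -0.3]
opening: 0.105
grip_force: 30.0
```

Call:
{"name": "jog_arm", "arguments": {
  "motion": [
    [[0,0,3],0],
    [[0,0,6],0],
    [[0,0,9],0],
    [[0,0,12],0],
    [[0,0,12],0]
  ]
}}

```text
t: 48.9
eef_pos: [535.0, 4.8, 40.7]
tcp_rot: [-3.142, -0.0, 2.318]
ft_force: [-0.2, -0.1, -0.7]
opening: 0.103
grip_force: 30.0
```

Call:
{"name": "jog_arm", "arguments": {
  "motion": [
    [[0,0,1],0],
    [[0,0,2],0],
    [[0,0,3],0],
    [[0,0,3.5],0],
    [[0,0,3.5],0]
  ]
}}

```text
t: 49.4
eef_pos: [535.1, 4.7, 37.9]
tcp_rot: [3.141, 0.0, 2.318]
ft_force: [-1.1, -0.4, 7.3]
opening: 0.11
grip_force: 30.0
```

Call:
{"name": "jog_arm", "arguments": {
  "motion": [
    [[0,0,0],0],
    [[0,0,0],0],
    [[0,0,0],0]
  ],
  "grip": 0.75
}}

```text
t: 49.7
eef_pos: [535.1, 4.8, 37.2]
tcp_rot: [3.142, -0.0, 2.318]
ft_force: [0.2, 0.3, -0.6]
opening: 0.239
grip_force: 0.0
```

Call:
{"name": "jog_arm", "arguments": {
  "motion": [
    [[0,0,-10],0],
    [[0,0,-30],0],
    [[0,0,-60],0],
    [[0,0,-80],0]
  ]
}}

```text
t: 50.1
eef_pos: [535.4, 4.7, 119.5]
tcp_rot: [3.141, 0.001, 2.318]
ft_force: [-0.2, -0.8, -0.1]
opening: 0.246
grip_force: 0.0
```

Call:
{"name": "jog_arm", "arguments": {
  "motion": [
    [[35,8,0],0],
    [[75,17,0],0],
    [[115,26,0],0],
    [[155,35,0],0],
    [[166,37,0],0]
  ],
  "grip": 0.4
}}

```text
t: 50.6
eef_pos: [447.5, 154.0, 118.0]
tcp_rot: [3.142, -0.0, 2.32]
ft_force: [-0.2, -0.2, 0.8]
opening: 0.582
grip_force: 0.0
```

Run:
```python
from h import *
print(tool([449.5,151,41]))
xp=np.array([np.cos(-.8216),np.sin(-.8216)]);yp=np.array([-xp[1],xp[0]])
for n in("side","top"):
    c=cam(n)
    if n=="side":show(c,"s8",(190,110,410,280),3.5)
    for r in cut_out("bar_1",c)[:5]:
        q=rect(c,r,57);p=np.array(q[:2])-[561.4,31.4];print(n,round(r["p"],2),q,np.round([p@xp,p@yp],1))
```

```text
[-3.53185562 -0.57350942 77.03922261]
side 0.82 (505.2, -20.1, 122.6, 20.9, np.float64(-0.818)) [ -0.6 -76.2]
side 0.76 (533.3, 3.2, 113.2, 15.0, np.float64(-0.81)) [  1.5 -39.8]
side 0.67 (610.9, 79.8, 114.4, 18.9, np.float64(-0.843)) [-1.7 69.2]
top 0.7 (611.8, 85.8, 114.0, 11.5, np.float64(-0.823)) [-5.5 74. ]
top 0.59 (534.1, 7.6, 115.0, 10.2, np.float64(-0.819)) [ -1.2 -36.2]
top 0.52 (506.1, -14.4, 110.4, 10.6, np.float64(-0.826)) [ -4.1 -71.7]
```

View pics/s8.png

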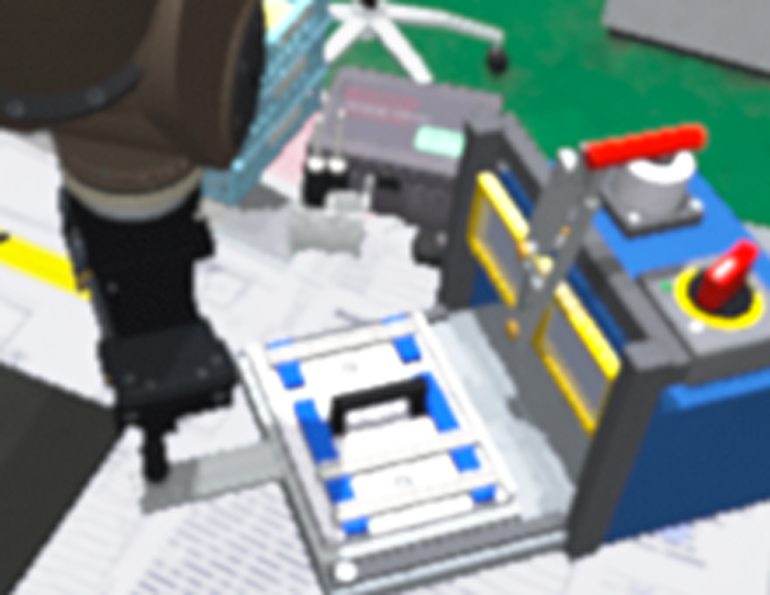

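Call:
{"name": "jog_arm", "arguments": {
  "motion": [
    [[-1,0,18],0],
    [[-1,0,36],0],
    [[-1,0,54],0],
    [[-1,0,68],0],
    [[-1,0,74],0]
  ]
}}

```text
t: 51.3
eef_pos: [450.6, 149.7, 42.2]
tcp_rot: [-3.14, -0.001, 2.316]
ft_force: [0.6, -0.2, 0.0]
opening: 0.601
grip_force: 0.0
```

Call:
{"name": "jog_arm", "arguments": {
  "motion": [
    [[0,0,0],0],
    [[0,0,0],0],
    [[0,0,0],0],
    [[0,0,0],0],
    [[0,0,0],0]
  ],
  "grip": 1
}}

```text
t: 51.8
eef_pos: [450.2, 151.0, 43.7]
tcp_rot: [3.141, 0.0, 2.318]
ft_force: [-5.2, -6.5, 2.7]
opening: 0.236
grip_force: 5.1
```

Call:
{"name": "jog_arm", "arguments": {
  "motion": [
    [[0,0,0],0],
    [[0,0,0],0],
    [[0,0,0],0]
  ]
}}

```text
t: 52.1
eef_pos: [449.9, 150.8, 43.7]
tcp_rot: [-3.141, -0.0, 2.318]
ft_force: [-3.1, -2.7, 6.1]
opening: 0.221
grip_force: 30.0
```

Call:
{"name": "jog_arm", "arguments": {
  "motion": [
    [[-4,0,0],0],
    [[-12,0,0],0],
    [[-22,0,0],0],
    [[-34,0,0],0],
    [[-46,0,0],0]
  ]
}}

```text
t: 52.6
eef_pos: [481.2, 117.2, 43.7]
tcp_rot: [-3.141, -0.001, 2.318]
ft_force: [-2.7, 2.6, 5.3]
opening: 0.229
grip_force: 30.0
```

Call:
{"name": "jog_arm", "arguments": {
  "motion": [
    [[-12,0,0],0],
    [[-24,0,0],0],
    [[-36,0,0],0],
    [[-48,0,0],0],
    [[-60,0,0],0]
  ]
}}

```text
t: 53.1
eef_pos: [522.4, 73.2, 43.7]
tcp_rot: [3.141, -0.0, 2.318]
ft_force: [-0.7, 3.5, 4.7]
opening: 0.224
grip_force: 30.0
```

Call:
{"name": "jog_arm", "arguments": {
  "motion": [
    [[-12,0,0],0],
    [[-24,0,0],0],
    [[-36,0,0],0],
    [[-48,0,0],0],
    [[-60,0,0],0]
  ]
}}

```text
t: 53.6
eef_pos: [563.6, 29.2, 43.7]
tcp_rot: [3.141, 0.0, 2.318]
ft_force: [-0.3, 3.9, 4.8]
opening: 0.223
grip_force: 30.0
```

Call:
{"name": "jog_arm", "arguments": {
  "motion": [
    [[-10,0,0],0],
    [[-18,0,0],0],
    [[-25,0,0],0],
    [[-30,0,0],0],
    [[-33,0,0],0]
  ]
}}

```text
t: 54.1
eef_pos: [582.8, 8.3, 43.6]
tcp_rot: [-3.141, -0.007, 2.317]
ft_force: [-14.4, 34.6, 18.2]
opening: 0.224
grip_force: 30.0
```

Run:
```python
from h import *
s=state();print(s["eef_pos"],s["tcp_rot"],s["ft_force"],s["moment"],s["qvel"].round(3))
xp=np.array([np.cos(-.8238),np.sin(-.8238),0]);yp=np.array([-xp[1],xp[0],0]);print("Fx",s["ft_force"]@xp,"Fy",s["ft_force"]@yp,"My",s["moment"]@yp,"Mx",s["moment"]@xp)
c=cam("side");show(c,"s9",(230,70,400,250),3.3)
for o in("nest","shuttle","bar_1"):
    for r in cut_out(o,c)[:3]:
        q=rect(c,r,57);p=np.array([q[0]-561.4,q[1]-31.4,0]);print(o,round(r["p"],2),r["box"],q,p@xp,p@yp)
```

```text
[582.79806068   8.33196025  43.60261402] [-3.1406313  -0.00729075  2.3169172 ] [-14.44823969  34.55461926  18.16690323] [6.06636145 2.57249755 0.04857299] [-0.008  0.008 -0.021  0.021  0.048 -0.031]
Fx -35.1705460670963 Fy 12.876569089787903 My 6.198941911630261 Mx 2.234189786058713
nest 0.8 [340.3, 216.7, 355.2, 246.3] (613.7, -89.3, 88.6, 23.8, np.float64(0.727)) 124.09617527285457 -43.633923530310256
shuttle 0.53 [299.2, 216.4, 350.8, 247.9] (580.5, -40.8, 134.1, 65.9, np.float64(-1.362)) 65.95278607511321 -35.04111883102983
```

View pics/s9.png

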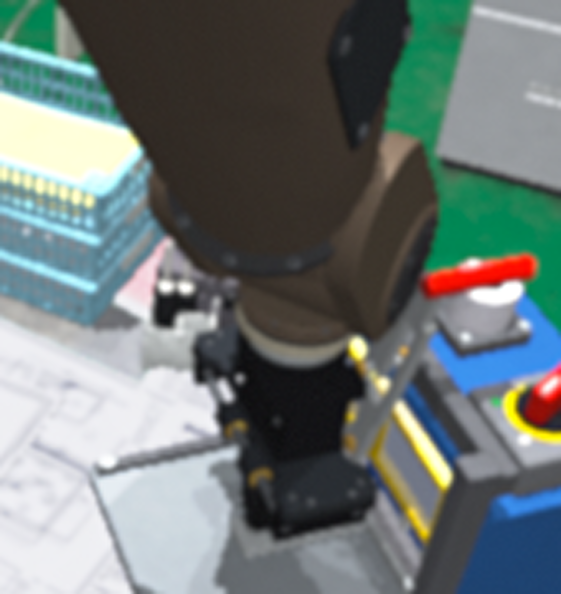

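Call:
{"name": "jog_arm", "arguments": {
  "motion": [
    [[5,0,0],0],
    [[10,0,0],0],
    [[15,0,0],0],
    [[20,0,0],0]
  ]
}}

```text
t: 54.7
eef_pos: [572.6, 19.5, 43.7]
tcp_rot: [3.14, 0.002, 2.317]
ft_force: [5.6, 0.3, 3.8]
opening: 0.226
grip_force: 30.0
```

```bash
cat >> h.py <<'E'
def mom():
    s=state();xp=np.array([np.cos(-.8238),np.sin(-.8238),0]);yp=np.array([-xp[1],xp[0],0])
    print(s["eef_pos"].round(1),"F",(s["ft_force"]@xp).round(1),(s["ft_force"]@yp).round(1),s["ft_force"][2].round(1),"My",(s["moment"]@yp).round(2),"Mx",(s["moment"]@xp).round(2))
E
python3 -c "
from h import *
mom()"
```

```text
[572.6  19.5  43.7] F 3.5 4.3 3.8 My -0.57 Mx 0.58
```

Call:
{"name": "jog_arm", "arguments": {
  "motion": [
    [[-4,0,0],0],
    [[-8,0,0],0],
    [[-12,0,0],0]
  ]
}}

```text
t: 55.0
eef_pos: [580.2, 11.4, 43.7]
tcp_rot: [3.14, -0.0, 2.318]
ft_force: [1.4, 7.1, 7.6]
opening: 0.229
grip_force: 30.0
```

```bash
python3 -c "
from h import *
mom()"
```

```text
[580.2  11.4  43.7] F -4.3 5.9 7.6 My 0.54 Mx 0.97
```

Call:
{"name": "jog_arm", "arguments": {
  "motion": [
    [[-2,0,0],0],
    [[-3,0,0],0],
    [[-3,0,0],0]
  ]
}}

```text
t: 55.3
eef_pos: [582.5, 9.0, 43.7]
tcp_rot: [3.14, 0.0, 2.317]
ft_force: [4.2, 5.3, 6.5]
opening: 0.225
grip_force: 30.0
```

```bash
python3 -c "
from h import *
mom()"
```

```text
[582.5   9.   43.7] F -1.0 6.6 6.5 My 0.22 Mx 0.89
```

Run:
```python
from h import *
c=cam("side");i=cv2.imread("pics/side0.png");h=cv2.cvtColor(i,cv2.COLOR_BGR2HSV)
m=(h[...,0]>20)&(h[...,0]<35)&(h[...,1]>120)&(h[...,2]>90)
xp=np.array([np.cos(-.8238),np.sin(-.8238)]);yp=np.array([-xp[1],xp[0]])
for u in range(318,364,3):
    v=np.nonzero(m[150:260,u])[0]
    if len(v):
        p=at(c,u,v.max()+150.5,43)[:2]-[558.5,31.2];print(u,v.min()+150,v.max()+150,np.round([p@xp,p@yp],1))
```

```text
321 187 196 [110.6  96.7]
324 178 201 [110.9  76.8]
327 184 206 [111.2  57.4]
330 188 211 [111.5  38.5]
339 182 226 [112.4 -15.3]
342 208 231 [112.7 -32.4]
345 213 237 [111.5 -51.9]
348 216 242 [111.8 -68.1]
351 222 247 [112.1 -83.9]
354 227 249 [116.4 -91.4]
357 231 234 [145.2 -51.7]
```

Call:
{"name": "jog_arm", "arguments": {
  "motion": [
    [[-1,0,0],0],
    [[-2,0,0],0],
    [[-3,0,0],0],
    [[-3,0,0],0]
  ]
}}

```text
t: 55.75
eef_pos: [582.8, 8.5, 43.6]
tcp_rot: [3.141, -0.003, 2.317]
ft_force: [-3.4, 16.3, 12.1]
opening: 0.223
grip_force: 30.0
```

```bash
python3 -c "
from h import *
mom()"
```

```text
[582.8   8.5  43.6] F -14.3 8.5 12.1 My 2.48 Mx 1.47
```

Call:
{"name": "jog_arm", "arguments": {
  "motion": [
    [[0,0,0],0],
    [[0,0,0],0],
    [[0,0,0],0],
    [[0,0,0],0],
    [[0,0,0],0]
  ],
  "grip": 0.4
}}

```text
t: 56.25
eef_pos: [583.5, 6.7, 43.1]
tcp_rot: [-3.141, -0.001, 2.318]
ft_force: [-0.2, 0.6, -0.8]
opening: 0.577
grip_force: 0.0
```

Call:
{"name": "jog_arm", "arguments": {
  "motion": [
    [[0,0,-20],0],
    [[0,0,-45],0],
    [[20,0,-60],0],
    [[50,0,-60],0],
    [[80,0,-80],0]
  ]
}}

```text
t: 56.75
eef_pos: [528.4, 64.6, 122.0]
tcp_rot: [-3.139, -0.002, 2.315]
ft_force: [0.1, -0.1, -0.2]
opening: 0.602
grip_force: 0.0
```

Call:
{"name": "jog_arm", "arguments": {
  "motion": [
    [[0,0,-45],0],
    [[0,0,-90],0],
    [[0,0,-135],0],
    [[0,0,-180],0],
    [[0,0,-225],0]
  ]
}}

```text
t: 57.25
eef_pos: [529.6, 64.2, 350.3]
tcp_rot: [3.142, 0.0, 2.316]
ft_force: [1.2, 0.7, -0.7]
opening: 0.596
grip_force: 0.0
```

Run:
```python
from h import *
mom();print(state()["tcp_rot"],state()["opening"],tool([625,-91,277]))
d=cam("side");w=cam("wrist");t=cam("top")
cv2.imwrite("pics/w10.png",w["img"])
h=cv2.cvtColor(d["img"],cv2.COLOR_BGR2HSV);m=((h[...,0]<6)|(h[...,0]>174))&(h[...,1]>160)&(h[...,2]>80)
k,l,st,ce=cv2.connectedComponentsWithStats(m.astype(np.uint8))
for i in range(1,k):
    if st[i,4]>60: print(st[i],ce[i])
print(proj(d,[625,-91,301]),proj(d,[648,-116,301]),proj(d,[598,-62,301]))
for r in cut_out("shuttle_knob",w)[:2]: print("knob",r["p"],r["box"])
print(proj(w,[582.8,8.5,80]))
```

```text
[529.6  64.2 350.3] F 0.3 1.4 -0.7 My -0.11 Mx -0.03
[3.14150494e+00 1.46901062e-04 2.31618371e+00] 0.5955584516058402 [-178.77033749  -35.1332284    73.299117  ]
[157 115  12  15 134] [163.00746269 121.98507463]
[358 148  34  12 206] [374.31067961 153.17961165]
[389 180  17  19 142] [396.66901408 189.69014085]
[374.57994762 152.16050089] [389.21943055 149.35241713] [357.21306979 155.57406462]
knob 0.91 [209.4, 181.4, 300.5, 241.4]
[252.94904654 201.34563211]
```

Call:
{"name": "jog_arm", "arguments": {
  "motion": [
    [[-40,-8,0],0],
    [[-85,-17,0],0],
    [[-130,-26,0],0],
    [[-170,-34,0],0],
    [[-179,-35,0],0]
  ]
}}

```text
t: 57.95
eef_pos: [626.6, -94.0, 345.0]
tcp_rot: [-3.139, -0.003, 2.314]
ft_force: [-1.2, 0.6, -0.0]
opening: 0.603
grip_force: 0.0
```

Call:
{"name": "jog_arm", "arguments": {
  "motion": [
    [[0,0,15],0],
    [[0,0,35],0],
    [[0,0,55],0],
    [[0,0,70],0],
    [[0,0,73],0]
  ]
}}

```text
t: 58.45
eef_pos: [624.4, -89.7, 272.1]
tcp_rot: [-3.139, -0.004, 2.317]
ft_force: [0.5, -0.4, 0.1]
opening: 0.596
grip_force: 0.0
```

Call:
{"name": "jog_arm", "arguments": {
  "motion": [
    [[0,0,0],0],
    [[0,0,0],0],
    [[0,0,0],0],
    [[0,0,0],0],
    [[0,0,0],0]
  ],
  "grip": 1
}}

```text
t: 58.95
eef_pos: [625.4, -90.3, 275.8]
tcp_rot: [-3.141, 0.001, 2.318]
ft_force: [-4.8, -4.4, 6.5]
opening: 0.237
grip_force: 3.7
```

Call:
{"name": "jog_arm", "arguments": {
  "motion": [
    [[0,0,0],0],
    [[0,0,0],0],
    [[0,0,0],0],
    [[0,0,0],0]
  ]
}}

```text
t: 59.35
eef_pos: [625.7, -90.3, 276.4]
tcp_rot: [3.141, 0.001, 2.318]
ft_force: [-1.2, -1.0, 5.1]
opening: 0.158
grip_force: 30.0
```

Call:
{"name": "jog_arm", "arguments": {
  "motion": [
    [[0,0,-3],0],
    [[0,0,-6],0],
    [[0,0,-9],0],
    [[0,0,-12],0],
    [[0,0,-12],0]
  ]
}}

```text
t: 59.85
eef_pos: [625.7, -90.1, 287.6]
tcp_rot: [3.141, 0.0, 2.318]
ft_force: [2.1, -1.2, -5.8]
opening: 0.159
grip_force: 30.0
```

Call:
{"name": "jog_arm", "arguments": {
  "motion": [
    [[0,0,0],0],
    [[0,0,0],0]
  ]
}}

```text
t: 60.05
eef_pos: [625.6, -90.1, 287.3]
tcp_rot: [3.141, 0.0, 2.318]
ft_force: [2.6, -1.7, -6.6]
opening: 0.16
grip_force: 30.0
```

Call:
{"name": "jog_arm", "arguments": {
  "motion": [
    [[0,8,-2],0],
    [[0,16,-3],0],
    [[0,24,-4],0],
    [[0,32,-5],0],
    [[0,38,-5],0]
  ]
}}

```text
t: 60.55
eef_pos: [654.0, -63.5, 292.3]
tcp_rot: [-3.141, -0.0, 2.318]
ft_force: [1.2, -1.1, -4.9]
opening: 0.154
grip_force: 30.0
```

Call:
{"name": "jog_arm", "arguments": {
  "motion": [
    [[0,0,0],0],
    [[0,0,0],0]
  ]
}}

```text
t: 60.75
eef_pos: [653.5, -64.0, 292.1]
tcp_rot: [3.141, -0.0, 2.318]
ft_force: [1.2, -2.6, -6.6]
opening: 0.161
grip_force: 30.0
```

Call:
{"name": "jog_arm", "arguments": {
  "motion": [
    [[0,0,4],0],
    [[0,0,8],0],
    [[0,0,12],0],
    [[0,0,16],0],
    [[0,0,20],0]
  ]
}}

```text
t: 61.25
eef_pos: [653.3, -64.2, 271.9]
tcp_rot: [-3.142, -0.0, 2.318]
ft_force: [-1.0, -1.4, -4.1]
opening: 0.161
grip_force: 30.0
```

Call:
{"name": "jog_arm", "arguments": {
  "motion": [
    [[0,0,10],0],
    [[0,0,20],0],
    [[0,0,30],0],
    [[0,0,38],0],
    [[0,0,44],0]
  ]
}}

```text
t: 61.75
eef_pos: [653.3, -64.2, 227.2]
tcp_rot: [-3.141, -0.001, 2.318]
ft_force: [0.9, -1.3, -5.2]
opening: 0.16
grip_force: 30.0
```

Call:
{"name": "jog_arm", "arguments": {
  "motion": [
    [[0,0,2],0],
    [[0,0,4],0],
    [[0,0,6],0],
    [[0,0,8],0],
    [[0,0,8],0]
  ]
}}

```text
t: 62.25
eef_pos: [653.4, -64.2, 220.1]
tcp_rot: [3.142, -0.0, 2.318]
ft_force: [-0.6, -0.5, -5.6]
opening: 0.161
grip_force: 30.0
```

Call:
{"name": "jog_arm", "arguments": {
  "motion": [
    [[0,0,1],0],
    [[0,0,2],0],
    [[0,0,2],0]
  ]
}}

```text
t: 62.55
eef_pos: [653.7, -64.1, 219.2]
tcp_rot: [3.14, 0.001, 2.318]
ft_force: [-1.5, 0.8, 2.6]
opening: 0.159
grip_force: 30.0
```

Call:
{"name": "jog_arm", "arguments": {
  "motion": [
    [[0,0,1],0],
    [[0,0,1],0],
    [[0,0,1],0]
  ]
}}

```text
t: 62.85
eef_pos: [654.0, -64.0, 219.1]
tcp_rot: [3.14, 0.002, 2.318]
ft_force: [-2.3, 1.4, 9.4]
opening: 0.161
grip_force: 30.0
```

Call:
{"name": "jog_arm", "arguments": {
  "motion": [
    [[0,0,0],0],
    [[0,0,0],0],
    [[0,0,0],0],
    [[0,0,0],0]
  ],
  "grip": 0.4
}}

```text
t: 63.25
eef_pos: [653.4, -64.2, 217.2]
tcp_rot: [3.142, -0.0, 2.318]
ft_force: [0.3, 0.5, -0.1]
opening: 0.437
grip_force: 0.0
```

Call:
{"name": "jog_arm", "arguments": {
  "motion": [
    [[0,0,-15],0],
    [[0,0,-40],0],
    [[0,0,-70],0],
    [[0,0,-100],0],
    [[0,0,-100],0]
  ]
}}

```text
t: 63.75
eef_pos: [654.5, -64.4, 321.5]
tcp_rot: [3.138, 0.005, 2.318]
ft_force: [-0.2, 0.8, 0.2]
opening: 0.602
grip_force: 0.0
```

Run:
```python
from h import *
mom();print(state()["tcp_rot"],state()["opening"])
d=cam("side");t=cam("top")
for n,c,b in(("side",d,(380,170,420,215)),("top",t,(360,115,400,160))):
    i=cv2.imread(f"pics/{n}0.png");h=cv2.cvtColor(i,cv2.COLOR_BGR2HSV);m=((h[...,0]<8)|(h[...,0]>172))&(h[...,1]>140)&(h[...,2]>60)
    mm=np.zeros_like(m);mm[b[1]:b[3],b[0]:b[2]]=m[b[1]:b[3],b[0]:b[2]]
    ys,xs=np.nonzero(mm);print(n,len(xs),xs.min(),xs.max(),ys.min(),ys.max(),xs.mean(),ys.mean(),[at(c,xs.mean(),ys.mean(),z)[:2].round(1) for z in(215,221,227)])
    print([at(c,x,y,z)[:2].round(1) for x,y,z in((xs[ys==ys.min()].mean(),ys.min(),227),(xs[ys==ys.max()].mean(),ys.max(),227))])
# guard: rod centroid
h=cv2.cvtColor(d["img"],cv2.COLOR_BGR2HSV);m=((h[...,0]<6)|(h[...,0]>174))&(h[...,1]>160)&(h[...,2]>80)
k,l,st,ce=cv2.connectedComponentsWithStats(m.astype(np.uint8))
for i in range(1,k):
    if st[i,4]>60: print(st[i],ce[i])
```

```text
[654.5 -64.4 321.5] F -0.7 0.4 0.2 My -0.04 Mx -0.02
[3.13765095 0.00524538 2.3177539 ] 0.6018980729800474
side 160 388 405 179 198 396.8 189.54375 [array([ 633.4, -158.7]), array([ 626.6, -158.3]), array([ 619.8, -158. ])]
[array([ 658.3, -161.7]), array([ 590.9, -155.8])]
top 102 375 385 130 147 380.1372549019608 138.57843137254903 [array([ 642.3, -160.9]), array([ 640.7, -159.4]), array([ 639.2, -157.8])]
[array([ 661.2, -162. ]), array([ 617.6, -151.9])]
[344 157  30  10 143] [358.01398601 161.79020979]
[389 180  17  19 142] [396.66901408 189.81690141]
```

Call:
{"name": "jog_arm", "arguments": {
  "motion": [
    [[-15,-18,0],-0.15],
    [[-30,-37,0],-0.3],
    [[-45,-55,0],-0.45],
    [[-60,-74,0],-0.6],
    [[-60,-74,20],-0.6]
  ]
}}

```text
t: 64.35
eef_pos: [639.9, -161.3, 297.5]
tcp_rot: [-3.141, 0.002, 2.922]
ft_force: [0.1, 1.1, -1.6]
opening: 0.599
grip_force: 0.0
```

Call:
{"name": "jog_arm", "arguments": {
  "motion": [
    [[0,0,0],0],
    [[0,0,0],0],
    [[0,0,0],0]
  ]
}}

```text
t: 64.65
eef_pos: [640.1, -158.1, 297.6]
tcp_rot: [3.141, 0.0, 2.918]
ft_force: [-0.6, -0.5, -1.1]
opening: 0.599
grip_force: 0.0
```

Run:
```python
from h import *
s=state();mom();print(s["tcp_rot"],s["joints"].round(2));print(tool([640.5,-158,208]),s["tcp_rot"][2]-2.9176)
w=cam("wrist")
h=cv2.cvtColor(w["img"],cv2.COLOR_BGR2HSV);m=((h[...,0]<8)|(h[...,0]>172))&(h[...,1]>140)&(h[...,2]>60)
k,l,st,ce=cv2.connectedComponentsWithStats(m.astype(np.uint8))
for i in range(1,k):
    if st[i,4]>40:
        r={"region":l==i};print(st[i],ce[i],rect(w,r,224))
print(proj(w,[640.5,-158,224]))
for r in cut_out("switch_grip",w)[:3]: print(r["p"],r["box"],rect(w,r,224))
```

```text
[ 640.1 -158.1  297.6] F -0.0 -0.8 -1.1 My 0.01 Mx 0.0
[3.14148833e+00 1.01479901e-04 2.91791851e+00] [-0.34  0.47  1.34  0.    1.33 -1.69]
[-0.34362468  0.14208167 89.56847376] 0.00031850620797202467
[  0  14  11  25 203] [ 3.99014778 25.28078818] (385.8, -385.8, 32.2, 18.2, np.float64(-0.091))
[ 338  154   59   74 1319] [366.78695982 190.97498105] (660.8, -54.5, 80.2, 17.5, np.float64(-0.825))
[245 167  19  53 578] [253.40484429 195.62456747] (639.3, -158.5, 48.5, 13.7, np.float64(-0.33))
[254.37255024 194.60191177]
0.57 [230.0, 167.9, 275.8, 220.5] (639.0, -156.4, 48.0, 38.9, np.float64(0.204))
```

Call:
{"name": "jog_arm", "arguments": {
  "motion": [
    [[0,0,20],0.05],
    [[0,0,40],0.05],
    [[0,0,58],0.05],
    [[0,0,70],0.05],
    [[0,0,78],0.05]
  ]
}}

```text
t: 65.25
eef_pos: [639.9, -158.3, 218.8]
tcp_rot: [3.141, -0.0, 2.868]
ft_force: [-0.3, 0.4, 0.1]
opening: 0.601
grip_force: 0.0
```

Call:
{"name": "jog_arm", "arguments": {
  "motion": [
    [[0,0,4],0],
    [[0,0,8],0],
    [[0,0,11],0],
    [[0,0,11],0],
    [[0,0,11],0]
  ]
}}

```text
t: 65.75
eef_pos: [640.0, -158.5, 208.6]
tcp_rot: [3.141, 0.0, 2.868]
ft_force: [-0.8, 0.6, 0.4]
opening: 0.6
grip_force: 0.0
```

Call:
{"name": "jog_arm", "arguments": {
  "motion": [
    [[0,0,0],0],
    [[0,0,0],0],
    [[0,0,0],0],
    [[0,0,0],0],
    [[0,0,0],0]
  ],
  "grip": 1
}}

```text
t: 66.25
eef_pos: [639.9, -158.5, 208.3]
tcp_rot: [3.142, -0.0, 2.868]
ft_force: [0.1, -0.1, -0.8]
opening: 0.236
grip_force: 0.0
```

Call:
{"name": "jog_arm", "arguments": {
  "motion": [
    [[0,0,0],0],
    [[0,0,0],0],
    [[0,0,0],0],
    [[0,0,0],0]
  ]
}}

```text
t: 66.65
eef_pos: [640.0, -158.6, 208.3]
tcp_rot: [-3.142, 0.0, 2.868]
ft_force: [0.9, -1.1, -0.6]
opening: 0.143
grip_force: 29.7
```

Call:
{"name": "jog_arm", "arguments": {
  "motion": [
    [[0,0,0],0.08],
    [[0,0,0],0.18],
    [[0,0,0],0.28],
    [[0,0,0],0.38],
    [[0,0,0],0.48]
  ]
}}

```text
t: 67.15
eef_pos: [640.1, -158.1, 208.3]
tcp_rot: [3.141, -0.0, 2.384]
ft_force: [1.9, 1.7, 0.3]
opening: 0.146
grip_force: 30.0
```

Call:
{"name": "jog_arm", "arguments": {
  "motion": [
    [[0,0,0],0.1],
    [[0,0,0],0.2],
    [[0,0,0],0.3],
    [[0,0,0],0.4],
    [[0,0,0],0.5]
  ]
}}

```text
t: 67.65
eef_pos: [640.6, -157.9, 208.4]
tcp_rot: [3.14, -0.0, 1.884]
ft_force: [3.8, 3.6, -2.2]
opening: 0.143
grip_force: 29.9
```

Call:
{"name": "jog_arm", "arguments": {
  "motion": [
    [[0,0,0],0.06],
    [[0,0,0],0.12],
    [[0,0,0],0.15],
    [[0,0,0],0.15],
    [[0,0,0],0.15]
  ]
}}

```text
t: 68.15
eef_pos: [640.7, -157.8, 208.3]
tcp_rot: [3.14, -0.001, 1.738]
ft_force: [5.3, 2.7, -2.0]
opening: 0.146
grip_force: 29.9
```

```bash
python3 -c "
from h import *
s=state();mom();print(s['tcp_rot'],s['moment'],s['opening'],s['grip_force'],'q',0.6-(s['tcp_rot'][2]-np.pi+.824))"
```

```text
[ 640.7 -157.8  208.3] F 1.6 5.7 -2.0 My -0.36 Mx 0.93
[ 3.13957355e+00 -5.95544425e-04  1.73780420e+00] [ 0.37282721 -0.9254056   0.00206376] 0.14601806323700775 29.88828420639038 q 1.1797884533116598
```

Call:
{"name": "jog_arm", "arguments": {
  "motion": [
    [[0,0,0],0],
    [[0,0,0],0],
    [[0,0,0],0],
    [[0,0,0],0]
  ],
  "grip": 0.4
}}

```text
t: 68.55
eef_pos: [639.8, -158.6, 208.3]
tcp_rot: [-3.141, -0.0, 1.738]
ft_force: [0.4, 0.4, -0.3]
opening: 0.424
grip_force: 0.0
```

Call:
{"name": "jog_arm", "arguments": {
  "motion": [
    [[0,0,-15],0],
    [[0,0,-40],0],
    [[0,0,-70],0],
    [[0,0,-100],0],
    [[0,0,-100],0]
  ]
}}

```text
t: 69.05
eef_pos: [640.8, -158.9, 312.7]
tcp_rot: [3.136, 0.003, 1.738]
ft_force: [-1.0, -0.2, -0.5]
opening: 0.602
grip_force: 0.0
```

Call:
{"name": "jog_arm", "arguments": {
  "motion": [
    [[0,0,0],0],
    [[0,0,0],0]
  ]
}}

```text
t: 69.25
eef_pos: [639.5, -158.4, 307.1]
tcp_rot: [-3.14, -0.001, 1.738]
ft_force: [0.2, 0.4, 0.2]
opening: 0.602
grip_force: 0.0
```

Run:
```python
from h import *
mom()
w=cam("wrist");d=cam("side")
for n,c in(("w",w),("s",d)):
    h=cv2.cvtColor(c["img"],cv2.COLOR_BGR2HSV);m=((h[...,0]<8)|(h[...,0]>172))&(h[...,1]>140)&(h[...,2]>60)
    k,l,st,ce=cv2.connectedComponentsWithStats(m.astype(np.uint8))
    for i in range(1,k):
        if st[i,4]>60: print(n,st[i],ce[i].round(1),rect(c,{"region":l==i},224))
    for o in("shuttle_knob","nest","bar_1"):
        for r in cut_out(o,c)[:2]: print(n,o,round(r["p"],2),np.round(r["box"]))
    print("knob exp",proj(c,[582.8,8.5,80]))
g=d["img"][190:245,270:340];gr=cv2.cvtColor(g,cv2.COLOR_BGR2GRAY)
mm=(gr<50).astype(np.uint8);k,l,st,ce=cv2.connectedComponentsWithStats(mm)
for i in range(1,k):
    if st[i,4]>10:print("dark",st[i],ce[i]+[270,190])
```

```text
[ 639.5 -158.4  307.1] F -0.1 0.4 0.2 My 0.0 Mx -0.06
w [ 260   48   60   81 1520] [290.4  88.4] (655.1, -60.2, 79.6, 16.0, np.float64(-0.822))
w [249 167  15  48 503] [256. 193.] (641.1, -157.7, 45.3, 13.0, np.float64(-1.409))
w shuttle_knob 0.56 [220.  28. 260.  92.]
knob exp [233.46313345  37.73785139]
s [343 157  31  11 167] [358.  161.4] (676.7, -60.3, 80.2, 19.5, np.float64(-0.831))
s [387 183  23  14 234] [397.7 189.3] (626.4, -160.1, 45.7, 40.3, np.float64(-1.391))
s shuttle_knob 0.77 [299. 218. 340. 243.]
knob exp [309.6114311  218.69892761]
dark [35 29  7 11 48] [308.02083333 224.45833333]
```

```bash
python3 -c "
from cell import *
print(job_done())"
```

```text
the job is handed in; nothing more can be done
None
```

I handed the job in at about 69 s: the guard was hung, the nest seated, all three bars laid in slots and the shuttle pushed to its stop. The guard was then let fully down and the switch turned on, reading about 1.18 rad. The nest was hidden inside the closed press, so I could not check the bars after the push. I took the shuttle as home because it hit a hard stop after 194 mm; it seems to have started about 9 mm in.

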